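# Clear the drawer front and press its recessed pull home

### The arm

A 6-joint arm with a two-finger parallel gripper is mounted at the origin on the work surface. World frame = base frame: x ahead of the robot, y to its left, z up, the work surface at z = 0. Lengths are in m, angles in rad, forces in N, time in s.
With the tool pointing down it reaches from about 0.275 to 0.75 m from the base axis. Payload 10.2 kg.
Tool frame: the origin (TCP) lies at the very end of the fingers, on their centre line; the grasp point (between the pads) lies 19 mm behind it; z points along the fingers, y is the direction in which the jaws open and shut (so a half turn about z gives the same grasp; the last joint's range is limited). The gripper opens to 88 mm and grips with 3 to 60 N. Pads are 18 mm wide; open, the fingers measure 123 mm over their backs; the gripper's body (75 mm by 187 mm) begins 45 mm behind the grasp point.
Start: joints at [-1.569, 0.313, 1.498, -0, 1.331, -0.223], TCP at [0.117, -0.512, 0.239] pointing down, gripper open.
Joint ranges: [-2.94, 2.94], [-0.97, 2.17], [0.19, 2.56], [-1.23, 4.37], [0.02, 3.11], [-2.88, 2.88]. Speed limits (rad/s): [2.39, 2.39, 3.01, 3.14, 3.14, 3.14].

### API

Orientations are given as a unit quaternion [x, y, z, w].
In Python, from station import arm gives the robot as it stands.
- The arm moves only by the tool servo_tool, never from a script. Its argument "deltas" is a list of rows, each a list of 6 numbers: the shift along the tool's x, y, z in mm, then the turn, a rotation vector about the tool's x, y, z in degrees. In form: [[x, y, z, ax, ay, az], ...]. A call has 1 to 8 rows; each row is the pose to reach, as a shift and turn from the pose measured when the call began, along the tool's axes at that moment; what a row does not reach only later rows make up. A row lasts 1/8 s, in which the tool goes at most 62.5 mm and 10.7 degrees, less where a joint would pass 70% of its speed; a pose out of reach is approached as far as the arm can. A call with a gripper value outside its range is refused whole. "jaw" is the opening, from 0 (shut) to 1 (fully open), set as the call begins (left out, the last holds). The fingers move at their own pace and stop on an object; "grip_force" is the grip in N (left out, the last holds). Time passes only in rows, so rows that repeat a pose let the fingers close. It gives the time, the measured TCP pose, the force and the opening at its end, in the units of the state.
- arm.state(): the state, without advancing time (a new reading comes with each control period).
- arm.read_camera(name): name is "scene" or "side" or "wrist"; returns (picture, depth): 400x640x3 uint8, blue, green, red; 400x640 float32, m along the optical axis (not along the pixel's ray), 0 where there is no reading.
- arm.camera_model(name): a dict with "fx", "fy", "cx", "cy" (pixels), "rvec" (rotation vector, rad) and "tvec" (3), from world to camera coordinates, as OpenCV has them; the wrist camera has in their place "hand_eye" (4x4, takes a point from camera to tool coordinates, whose origin is the TCP and whose axes are the flange's). Camera axes: x right, y down, z forward; pixel columns grow to the right and rows downward; lengths in m; the calibration is good to about 2 mm. A picture is of the moment at which its call begins: read the wrist's pose just before it. camera_model takes no time and is no camera call.
- arm.job_done(): hands the job in, once; it reports no verdict.
The state is a dict: "t": time; "qpos": joint angles; "qvel": joint speeds; "joint_efforts": joint torques, N m; "ee_pos": TCP position; "orientation": TCP orientation; "wrist_force": force on the tool from outside, world axes, zero at the start; "torque": the same for the moment, N m; "width": opening from 0.0 (shut) to 1.0 (fully open).
Only numpy, scipy, OpenCV 4.12 (cv2) and the standard library are available. Lean on these libraries where they do the work, as an engineer would, in place of code of your own. Each camera call takes 0.05 s, during which the arm holds its last target. There are 200 camera calls.

### The job

Take the push block by its handle from the sloping rest and sweep the three loose wood chips off the drawer front onto the bench with it. Then, with the block held flat, press the recessed pull straight down until it snaps fully home with its rim flush on the wood, and put the block back on the sloping rest as it lay. Touch the chips and the pull only with the block, and leave the other things on the bench where they are.

Things in the scene. Friction and masses are not known exactly. Their poses are not given: they have to be found in the camera images.
- panel: the drawer front: a light wooden board 200 (its x) x 280 (its y) x 34 mm thick, lying flat, fixed on the bench between four small wooden stops 16 mm high. Origin: centre of its underside; x points away from the robot at yaw 0, z up; the upper face is at z = +34 mm. The face from x = -100 to +20 mm is plain wood, and the chips lie there; the pull's pocket is beyond it.
- pocket (a point): middle of the mouth of the routed pocket, in the drawer front's upper face, at (+50, 0, +34) mm in the panel's frame; axes as the panel's. The pocket is 46 (x) x 117 (y) mm and 28 mm deep; two sprung steel balls stand out of each of its end walls (y) and hold the pull.
- pull: the recessed drawer pull: an aluminium tray, flat rim 60 (its x) x 132 (its y) x 4 mm thick, round an open bowl 44 x 108 mm, 22 mm deep. Origin: centre of the rim's underside; axes as the panel's. At the start it only stands in the pocket's mouth on the sprung balls, level, rim underside 10.5 mm above the face; it snaps in when pushed straight down at its middle with 10 to 18 N. Home: origin at the pocket's point.
- chip0_center (a point): a loose chip of waste wood, 62 x 20 x 13 mm, 12 g, lying flat on the drawer front; point: its centre, x along its length
- chip1_center (a point): a loose chip of waste wood, 70 x 16 x 14 mm, 12 g, lying flat on the drawer front; point: its centre, x along its length
- chip2_center (a point): a loose chip of waste wood, 60 x 24 x 12 mm, 12 g, lying flat on the drawer front; point: its centre, x along its length
- block_grip (a point): the push block's handle: centre of a wooden bar along the block's x, 136 mm long, 26 mm wide (y), 28 mm high, bridging two posts (24 mm wide, at x = +-53 mm) with 36 mm of free height under it. The point is 70 mm above the sole, over its centre; axes as the block's: z from the sole up through the handle.
- block: the push block: a 20 mm thick wooden base with a flat cork sole 160 (its x) x 76 (its y) mm, square edges and a bridge handle on top (see block_grip), 84 mm high in all, about 0.35 kg. Origin: centre of the sole, z towards the handle. It starts sole down on the sloping rest, lengthwise up the slope, one end at the lip.
- rest: the sloping tool rest, fixed on the bench: a plywood board 140 mm wide (its y), 176 mm long, sloping 30 degrees down towards its -x side (the robot's side) to a wooden lip 14 mm high. Origin: on the bench under the board's middle, where its surface is 70 mm up; x level, pointing up-slope; z up. The board's normal is (-0.5, 0, 0.866).
- rest_park (a point): where the middle of the push block's handle is when the block lies sole down in the middle of the rest, lengthwise up the slope, its lower end 1 mm from the lip: 70 mm off the board along its normal, at (-41, 0, +127) mm in the rest's frame; axes as the rest's
- file: bystander: a wood file, 300 mm long, 24 mm wide, lying flat between the drawer front and the rest along its x (handle from -160 to -60 mm, blade to +140 mm of its origin)
- cork_block: bystander: a plain cork sanding block without a handle, 70 x 120 x 35 mm; origin: centre of its underside
- sander: bystander: an orbital sander standing on its 125 mm pad, 135 mm high; origin: centre of the pad's underside
- glue: bystander: a white glue bottle, 62 mm across, 160 mm tall; origin: centre of its underside
- foot_a: bystander: a shaped wooden furniture foot lying on its side, 190 x 130 x 45 mm; origin on its underside
- discs: bystander: a stack of round sanding discs, 125 mm across, 12 mm high; origin: centre of its underside
Things that resemble listed ones, but are neither listed nor needed, are in the scene too. Leave any green look-alike of the part that bears chip0_center alone.

How it is judged:
By the outcome, as a careful person would: the job done as asked, in the order asked, and still so for the second after the job is handed in, with the robot touching nothing.
It also fails if it takes over 53 s, if anything falls off the work surface, if the arm or the gripper's body presses on something with over 40 N, if the wrist force passes 120 N, or if a joint passes its speed limit or range.

## Working session

There is one attempt and no reset: what is moved stays moved. The work goes in short steps, Python scripts to look and compute and a tool call to move; the robot and the scene stay as the last step left them, time stands still between calls to the robot, and variables do not carry over. Pictures are saved under pics/ and viewed, about 8 in all and at most 12, crops included, and the job is handed in when it is done.

Besides the shell and the picture viewer there is one more tool, called after ">>>" as name([rows], argument=value, ...), one row to a line, values as JSON. servo_tool: Moves the arm, as the interface text tells. Its arguments: {"type":"object","properties":{"deltas":{"type":"array"},"jaw":{"type":"number"},"grip_force":{"type":"number"}},"required":["deltas"]}

```bash
ls; mkdir -p pics
cat > h.py <<'E'
import numpy as np, cv2, json
from scipy.spatial.transform import Rotation as R
from station import arm
def cam(n):
    m=arm.camera_model(n); K=np.array([[m['fx'],0,m['cx']],[0,m['fy'],m['cy']],[0,0,1]])
    if 'hand_eye' in m:
        s=arm.state(); T=np.eye(4); T[:3,:3]=R.from_quat(s['orientation']).as_matrix(); T[:3,3]=s['ee_pos']
        return K,T@np.array(m['hand_eye'])
    T=np.eye(4); T[:3,:3]=cv2.Rodrigues(np.array(m['rvec'],float))[0]; T[:3,3]=np.ravel(m['tvec'])
    return K,np.linalg.inv(T)
def shot(n,name):
    K,T=cam(n); im,d=arm.read_camera(n); cv2.imwrite(f'pics/{name}.png',im); np.savez(f'{name}.npz',im=im,d=d,K=K,T=T); return im,d,K,T
def cloud(d,K,T):
    v,u=np.mgrid[:d.shape[0],:d.shape[1]]
    P=np.stack([(u-K[0,2])/K[0,0]*d,(v-K[1,2])/K[1,1]*d,d],-1)@T[:3,:3].T+T[:3,3]
    P[d==0]=np.nan; return P
def load(name):
    z=np.load(f'{name}.npz'); return z['im'],cloud(z['d'],z['K'],z['T']),z['K'],z['T']
def move(pos,Rm=None):
    "delta row in tool axes from now to world pose"
    s=arm.state(); R0=R.from_quat(s['orientation']).as_matrix()
    dp=R0.T@(np.array(pos)-s['ee_pos'])*1e3
    rv=R.from_matrix(R0.T@(R0 if Rm is None else Rm)).as_rotvec(degrees=True)
    return np.round(np.r_[dp,rv],1).tolist()
E
python3 - <<'E'
from h import *
print(arm.state())
for n in ['scene','side']:
    im,d,K,T=shot(n,n+'0'); print(n,K[0,0],T.round(3).tolist())
E
```

```text
pics
{'t': 0.0, 'qpos': array([-1.56943982e+00,  3.13396096e-01,  1.49838967e+00, -3.03337356e-05,
        1.33100008e+00, -2.23414336e-01]), 'qvel': array([ 0.00070578,  0.00073893,  0.00085609,  0.00138413, -0.00145436,
        0.00040461]), 'joint_efforts': array([ 5.06329106e-04, -4.02204573e+01, -2.52276313e+01,  6.95213769e-02,
        3.51534190e-02, -9.80219920e-05]), 'ee_pos': array([ 0.11698674, -0.51156026,  0.2382065 ]), 'orientation': array([ 9.93690821e-01,  1.12152558e-01,  5.14635267e-05, -5.94556183e-04]), 'wrist_force': array([ 0.24315307, -0.14841608,  0.21407479]), 'torque': array([0.04150362, 0.03355608, 0.03180618]), 'width': 1.0006851490612507}
scene 364.8970959594303 [[0.833, 0.453, -0.316, 0.89], [0.553, -0.687, 0.471, -0.477], [-0.004, -0.568, -0.823, 0.941], [0.0, 0.0, 0.0, 1.0]]
side 435.8392628173252 [[-0.848, -0.311, 0.429, 0.004], [-0.53, 0.528, -0.664, 0.924], [-0.02, -0.79, -0.612, 0.937], [0.0, 0.0, 0.0, 1.0]]
```

View pics/scene0.png

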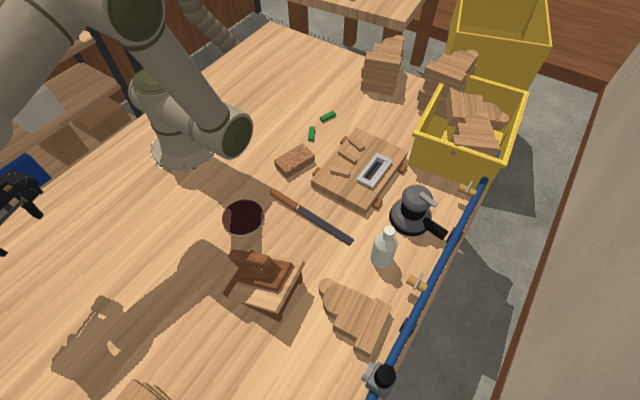

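View pics/side0.png

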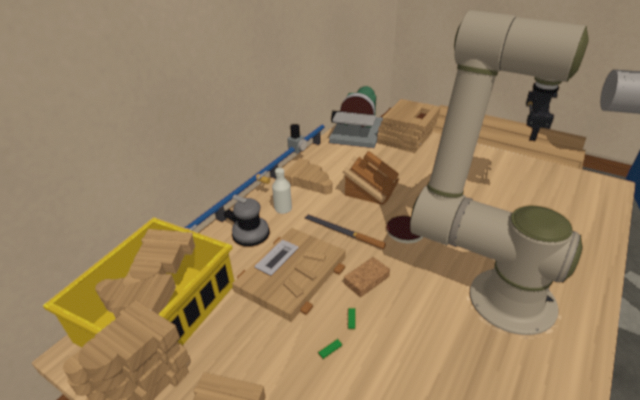

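The scene picture shows the panel with its pull at about (355,170), three chips at about (350,150), the block on the rest at about (262,275), the file at (310,215), and green look-alikes at (312,132) and (328,116). I'll fit the panel and rest from the point clouds.

Run:
```python
from h import *
im,P,K,T=load('scene0'); im2,P2,K2,T2=load('side0')
def reg(P,c): 
    for (u,v) in c: print((u,v),P[v,u].round(3))
reg(P,[(355,170),(330,190),(375,172),(262,262),(265,290),(270,300),(285,285),(312,132),(328,116),(345,152),(295,160),(310,215),(243,215)])
# panel face
for P_ in (P,P2):
    Z=P_[...,2]; m=(abs(Z-.034)<.004)&(np.hypot(P_[...,0]-P[190,330,0],P_[...,1]-P[190,330,1])<.25)
    n,l,st,c=cv2.connectedComponentsWithStats(m.astype(np.uint8)); k=1+st[1:,4].argmax()
    q=P_[l==k]; r=cv2.minAreaRect((q[:,:2]*1e3).astype(np.float32)); print(st[k],r, np.median(q[:,2]))
# ortho top view
s=500; O=np.zeros((600,800,3),np.uint8)
for P_,I in ((P2,im2),(P,im)):
    q=P_.reshape(-1,3); ok=np.isfinite(q[:,0])&(q[:,2]>-.02)&(q[:,2]<.3); q=q[ok]; col=I.reshape(-1,3)[ok]
    o=np.argsort(q[:,2]); q=q[o]; col=col[o]
    # rows: x up from 0.1 to .85 ; cols: y  from +.5 to -.5
    v=((.85-q[:,0])*750).astype(int); u=((.5-q[:,1])*750).astype(int)
    k=(v>=0)&(v<599)&(u>=0)&(u<799)
    for a in(0,1):
        for b in (0,1): O[v[k]+a,u[k]+b]=col[k]
cv2.imwrite('pics/ortho.png',O)
```

```text
(355, 170) [0.569 0.202 0.035]
(330, 190) [0.544 0.092 0.034]
(375, 172) [0.624 0.237 0.026]
(262, 262) [ 0.576 -0.252  0.168]
(265, 290) [ 0.595 -0.282  0.085]
(270, 300) [ 0.625 -0.298  0.1  ]
(285, 285) [ 0.635 -0.251  0.108]
(312, 132) [0.345 0.285 0.013]
(328, 116) [0.349 0.383 0.015]
(345, 152) [0.507 0.24  0.048]
(295, 160) [0.384 0.13  0.035]
(310, 215) [ 0.537 -0.007  0.014]
(243, 215) [ 0.368 -0.117  0.012]
[ 311  135   88   75 2606] ((571.8825073242188, 214.9273681640625), (253.04898071289062, 201.10833740234375), 89.46527099609375) 0.03473720911084249
[ 248  228   97   76 2618] ((571.6995239257812, 216.06753540039062), (250.64833068847656, 202.94065856933594), 89.48658752441406) 0.03235039341237006
```

View pics/ortho.png

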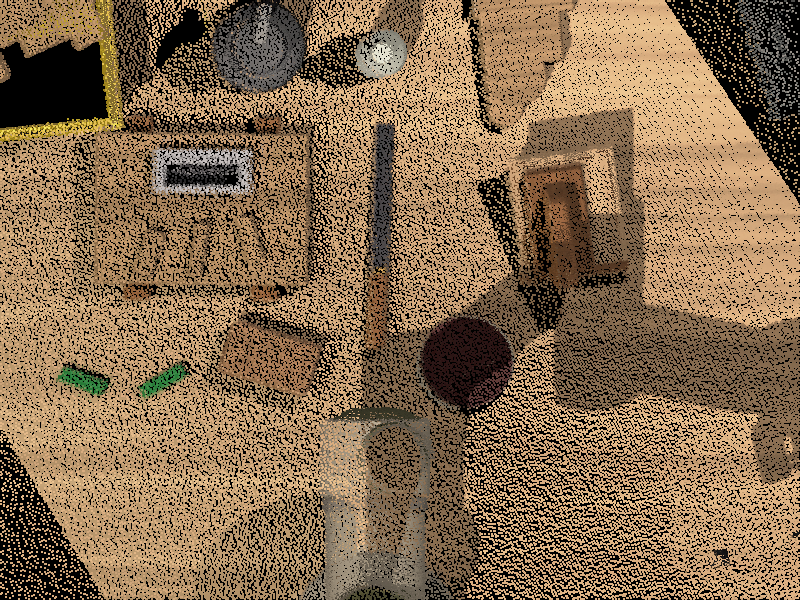

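The ortho view at 750 px/m shows the panel centred near (0.572, 0.229) with yaw about 0, and the chips lying along x at y of roughly 0.29, 0.23 and 0.16. The rest and block are at about (0.57, -0.26). My plan is to sweep toward +y, where the bench is free. Next I'll fit the rest and block.

Run:
```python
from h import *
print(np.round(arm.camera_model('wrist')['hand_eye'],3), arm.camera_model('wrist')['fx'])
Q=[]
for n in('scene0','side0'):
    im,P,K,T=load(n); q=P.reshape(-1,3); q=q[np.isfinite(q[:,0])]
    Q.append(q[(abs(q[:,0]-.57)<.13)&(abs(q[:,1]+.26)<.12)&(q[:,2]>.012)&(q[:,2]<.25)])
best=[]
for psi in range(-30,31,2):
    a=np.radians(psi); n=np.array([-.5*np.cos(a),-.5*np.sin(a),.866])
    sc=0
    for q in Q:
        h=np.histogram(q@n,bins=np.arange(-.5,.3,.003))[0]; sc+=(h.astype(float)**2).sum()
    best.append((sc,psi))
print(sorted(best)[::-1][:5])
psi=np.radians(sorted(best)[-1][1])
for psi in {psi,0.}:
  c,s=np.cos(psi),np.sin(psi); Rr=np.array([[.866*c,.866*s,.5],[-s,c,0],[-.5*c,-.5*s,.866]])
  for q in Q:
    w=q@Rr.T; h,e=np.histogram(w[:,2],bins=np.arange(-.5,.3,.004)); 
    print(np.degrees(psi),len(q),[(round(e[i],3),int(h[i])) for i in np.argsort(-h)[:10]])
    hi=np.sort(w[:,2])[-15]; t=w[w[:,2]>hi-.012]
    r=cv2.minAreaRect((t[:,:2]*1e3).astype(np.float32)); print('top',hi,len(t),r, 'centre',(np.r_[np.array(r[0])/1e3,np.median(t[:,2])-.014]@Rr).round(4))
```

```text
[[-0.    -0.955 -0.296  0.076]
 [ 1.    -0.     0.001 -0.   ]
 [-0.001 -0.296  0.955 -0.147]
 [ 0.     0.     0.     1.   ]] 358.34738174586147
[(np.float64(1601467.0), 10), (np.float64(1517753.0), 8), (np.float64(1459619.0), 12), (np.float64(1448415.0), 6), (np.float64(1318841.0), 4)]
10.0 3741 [(np.float64(-0.2), 846), (np.float64(-0.18), 628), (np.float64(-0.196), 511), (np.float64(-0.116), 297), (np.float64(-0.176), 139), (np.float64(-0.184), 126), (np.float64(-0.204), 101), (np.float64(-0.188), 90), (np.float64(-0.192), 83), (np.float64(-0.208), 80)]
top -0.11206073827841818 418 ((478.0822448730469, -338.1537780761719), (25.87259292602539, 136.21847534179688), 88.04658508300781) centre [ 0.5295 -0.25    0.1281]
10.0 2084 [(np.float64(-0.184), 258), (np.float64(-0.18), 231), (np.float64(-0.2), 192), (np.float64(-0.204), 174), (np.float64(-0.12), 110), (np.float64(-0.188), 96), (np.float64(-0.116), 66), (np.float64(-0.192), 66), (np.float64(-0.196), 59), (np.float64(-0.208), 53)]
top -0.1140149234636871 246 ((475.203857421875, -332.1572265625), (34.90250015258789, 134.093933105468
[... 240 characters left out ...]
-0.14), 217), (np.float64(-0.144), 127), (np.float64(-0.216), 106), (np.float64(-0.212), 84)]
top -0.13763715895704057 410 ((522.6967163085938, -250.69015502929688), (136.23435974121094, 25.105966567993164), 6.665720462799072) centre [ 0.5296 -0.2507  0.1281]
0.0 2084 [(np.float64(-0.208), 256), (np.float64(-0.204), 185), (np.float64(-0.224), 180), (np.float64(-0.212), 133), (np.float64(-0.228), 131), (np.float64(-0.144), 124), (np.float64(-0.22), 114), (np.float64(-0.216), 75), (np.float64(-0.232), 75), (np.float64(-0.148), 65)]
top -0.13915211303520716 252 ((518.9545288085938, -245.08938598632812), (134.11016845703125, 35.11355972290039), 7.354838848114014) centre [ 0.528  -0.2451  0.1234]
```

```bash
cat >> h.py <<'E'
def Rslope(psi):
    c,s=np.cos(np.radians(psi)),np.sin(np.radians(psi)); x=np.array([.866025*c,.866025*s,.5]); z=np.array([.5*c,.5*s,-.866025])
    return np.stack([x,np.cross(z,x),z],1)
def Rdown(psi):
    c,s=np.cos(np.radians(psi)),np.sin(np.radians(psi)); return np.array([[c,s,0],[s,-c,0],[0,0,-1.]])
E
python3 - <<'E'
from h import *
Rm=Rslope(8); g=np.array([.529,-.249,.127])
print(move(g+Rm[:,2]*(-.12),Rm))
E
```

```text
[400.4, -169.2, 7.6, -1.3, 30.0, 4.8]
```

>>> servo_tool([
  [58, -25, 0, 0, 2, 0],
  [115, -50, 0, 0, 6, 1],
  [172, -74, 0, 0, 12, 2],
  [230, -98, 0, -0.5, 18, 3],
  [290, -122, 2, -1, 24, 4],
  [345, -146, 4, -1.3, 30, 4.8],
  [400, -169, 7.6, -1.3, 30, 4.8],
  [400, -169, 7.6, -1.3, 30, 4.8],
], jaw=1)

```text
t: 1.1
ee_pos: [0.471, -0.2546, 0.2304]
orientation: [0.963, 0.07, 0.258, -0.02]
wrist_force: [-0.0, -0.4, -0.6]
width: 1.003
```

Run:
```python
from h import *
Rm=Rslope(8); g=np.array([.529,-.249,.127]); s=arm.state(); print(s['t'],s['ee_pos'],move(g-Rm[:,2]*.12,Rm))
im,d,K,T=shot('wrist','w0'); P=cloud(d,K,T); q=P.reshape(-1,3); q=q[np.isfinite(q[:,0])]
for psi in np.arange(4,13):
    n=-Rslope(psi)[:,2]; k=(abs(q[:,0]-.57)<.13)&(abs(q[:,1]+.26)<.12)&(q[:,2]>.02)
    h=np.histogram(q[k]@n,bins=np.arange(-.5,.3,.002))[0].astype(float); print(psi,(h**2).sum())
for psi in (8,):
    Rr=Rslope(psi)*[1,-1,-1]; w=q@Rr; k=(abs(q[:,0]-.57)<.13)&(abs(q[:,1]+.26)<.12)&(q[:,2]>.02); w=w[k]
    h,e=np.histogram(w[:,2],bins=np.arange(-.5,.3,.002)); print([(round(e[i],3),int(h[i])) for i in np.argsort(-h)[:12]])
    hi=np.sort(w[:,2])[-100]; t=w[w[:,2]>hi-.006]; r=cv2.minAreaRect((t[:,:2]*1e3).astype(np.float32)); print(hi,r,(np.r_[np.array(r[0])/1e3,np.median(t[:,2])-.014]@Rr.T))
```

```text
1.1 [ 0.47096197 -0.254597    0.23039875] [-1.3, 2.5, -1.3, -0.2, -0.0, 0.2]
4 317103567.0
5 334529163.0
6 363663057.0
7 403984607.0
8 404446995.0
9 406017863.0
10 360430227.0
11 331693279.0
12 313810677.0
[(np.float64(0.066), 9380), (np.float64(-0.204), 9252), (np.float64(0.064), 8177), (np.float64(-0.184), 6417), (np.float64(0.072), 6378), (np.float64(0.062), 4198), (np.float64(-0.12), 3892), (np.float64(-0.202), 3833), (np.float64(0.06), 2333), (np.float64(0.07), 2276), (np.float64(-0.182), 2154), (np.float64(0.068), 2126)]
0.07588354322130687 ((512.525390625, -317.325439453125), (22.183574676513672, 128.5736541748047), 0.10574372112751007) [ 0.45462771 -0.25655     0.30711803]
```

View pics/w0.png

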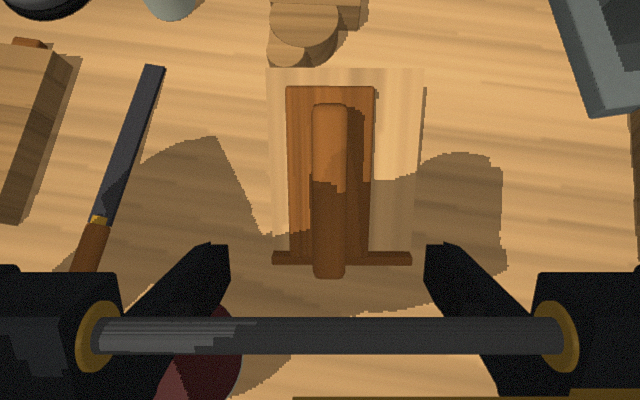

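The wrist view shows the handle at about (328,190), square to the picture and midway between the fingers. The block lies left of the rest's middle.

Run:
```python
from h import *
im,P,K,T=load('w0'); q=P.reshape(-1,3); q=q[np.isfinite(q[:,0])]; q=q[(abs(q[:,0]-.57)<.13)&(abs(q[:,1]+.26)<.12)&(q[:,2]>.02)]
psi=8.3; Rr=Rslope(psi)*[1,-1,-1]; w=q@Rr
def rect(lo,hi,nm):
    t=w[(w[:,2]>lo)&(w[:,2]<hi)]; r=cv2.minAreaRect((t[:,:2]*1e3).astype(np.float32)); z=np.median(t[:,2]); print(nm,len(t),z,np.round(r[0],1),np.round(r[1],1),round(r[2],2)); return r,z
r,z=rect(-.126,-.112,'handle'); g=np.r_[np.array(r[0])/1e3,z-.014]@Rr.T; print('grip',g)
rect(-.188,-.178,'base'); rect(-.209,-.198,'board')
t=w[(w[:,2]>-.188)&(w[:,2]<-.178)]; A=np.c_[t[:,:2],np.ones(len(t))]; print('plane tilt deg',np.degrees(np.linalg.lstsq(A,t[:,2],rcond=None)[0][:2]))
for b in(0,.06): print(move(g+Rslope(8.3)[:,2]*(.019-b),Rslope(8.3)))
```

```text
handle 6059 -0.11808564102990525 [ 484.1 -321.3] [ 26.1 134.6] 89.67
grip [ 0.52655411 -0.24789998  0.12764174]
base 9595 -0.18176390954276275 [ 478.1 -334.3] [137.7 169.8] 89.94
board 13323 -0.2014925209442228 [ 489.8 -334.7] [140.3 177. ] 89.75
plane tilt deg [0.64644564 0.24979042]
[-1.8, -0.1, 136.8, 0.0, 0.0, -0.2]
[-1.8, -0.1, 76.8, 0.0, 0.0, -0.2]
```

>>> servo_tool([
  [-1.8, 0, 45, 0, 0, -0.2],
  [-1.8, 0, 90, 0, 0, -0.2],
  [-1.8, 0, 125, 0, 0, -0.2],
  [-1.8, 0, 136.8, 0, 0, -0.2],
  [-1.8, 0, 136.8, 0, 0, -0.2],
])

```text
t: 1.78
ee_pos: [0.5355, -0.2474, 0.1113]
orientation: [0.963, 0.07, 0.258, -0.019]
wrist_force: [0.1, 0.1, 1.0]
width: 1.001
```

>>> servo_tool([
  [0, 0, 0, 0, 0, 0],
  [0, 0, 0, 0, 0, 0],
  [0, 0, 0, 0, 0, 0],
  [0, 0, 0, 0, 0, 0],
  [0, 0, 0, 0, 0, 0],
  [0, 0, 0, 0, 0, 0],
], jaw=0, grip_force=55)

```text
t: 2.52
ee_pos: [0.5356, -0.2474, 0.1113]
orientation: [0.963, 0.07, 0.258, -0.019]
wrist_force: [-0.0, -0.1, 0.0]
width: 0.345
```

Run:
```python
from h import *
s=arm.state(); print({k:np.round(v,4).tolist() for k,v in s.items()})
json.dump([s['ee_pos'].tolist(),s['orientation'].tolist()],open('grasp.json','w'))
```

```text
{'t': 2.525, 'qpos': [-0.8101, 0.4361, 1.7898, 0.6737, 0.7124, 0.1418], 'qvel': [-0.0004, 0.0001, 0.0008, 0.0012, -0.0007, -0.0012], 'joint_efforts': [-0.0098, -40.9074, -20.3349, 0.9009, -0.1821, 0.0077], 'ee_pos': [0.5356, -0.2474, 0.1113], 'orientation': [0.9634, 0.0698, 0.258, -0.0186], 'wrist_force': [-0.0408, -0.1326, 0.0014], 'torque': [-0.0123, 0.175, 0.017], 'width': 0.3451}
```

>>> servo_tool([
  [0, 0, 0, 0, 0, 0],
  [0, 0, 0, 0, 0, 0],
  [0, 0, 0, 0, 0, 0],
  [0, 0, 0, 0, 0, 0],
])

```text
t: 3.02
ee_pos: [0.5355, -0.2473, 0.1112]
orientation: [0.963, 0.07, 0.258, -0.019]
wrist_force: [-1.0, 0.6, -0.3]
width: 0.291
```

Run:
```python
from h import *
s=arm.state(); print(s['t'],s['width'],s['wrist_force'],s['ee_pos'])
json.dump([s['ee_pos'].tolist(),s['orientation'].tolist()],open('grasp.json','w'))
# refine panel, chips, cork, green from the two fixed cameras
for n in('scene0','side0'):
    im,P,K,T=load(n); X,Y,Z=P[...,0],P[...,1],P[...,2]
    def rects(m,nm,mn=25):
        N,l,st,c=cv2.connectedComponentsWithStats(m.astype(np.uint8))
        for k in range(1,N):
            if st[k,4]>mn:
                q=P[l==k]; r=cv2.minAreaRect((q[:,:2]*1e3).astype(np.float32)); print(n,nm,st[k,4],np.round(r[0],1),np.round(r[1],1),round(r[2],1),'z',np.median(q[:,2]).round(4), 'box',np.round([q[:,0].min(),q[:,0].max(),q[:,1].min(),q[:,1].max()],3).tolist())
    reg=(abs(X-.572)<.115)&(abs(Y-.229)<.16)
    rects(reg&(Z>.041)&(X<.59),'chips')
    rects(reg&(Z>.041)&(X>.59),'pull')
    rects((abs(X-.38)<.07)&(abs(Y-.14)<.1)&(Z>.025),'cork')
    rects((X>.3)&(X<.67)&(Y>.05)&(Y<.43)&(Z>.024)&(Z<.06)&(X>.45),'panel')
```

```text
3.025 0.2907907426910967 [-0.95491555  0.57836981 -0.32120558] [ 0.53545554 -0.24730129  0.11118829]
scene0 chips 112 [515.  299.5] [27.4 62. ] 69.2 z 0.0465 box [0.484, 0.546, 0.281, 0.319]
scene0 chips 108 [518.9 233.7] [18.1 70.9] 81.8 z 0.0483 box [0.484, 0.554, 0.221, 0.247]
scene0 chips 118 [532.5 166.3] [61.6 23.1] 17.3 z 0.0473 box [0.5, 0.565, 0.149, 0.183]
scene0 pull 48 [682.6 361.6] [11.  54.3] 4.0 z 0.1506 box [0.675, 0.687, 0.334, 0.389]
scene0 pull 439 [622.3 230. ] [133.2  60.2] 89.3 z 0.0489 box [0.592, 0.653, 0.163, 0.296]
scene0 cork 644 [373.4 138.8] [121.8  72.5] 73.4 z 0.0352 box [0.325, 0.423, 0.073, 0.204]
scene0 panel 4189 [570.5 231. ] [285.4 199.3] 89.9 z 0.0353 box [0.471, 0.67, 0.088, 0.374]
side0 chips 116 [531.2 169.3] [61.1 23.9] 16.6 z 0.0448 box [0.501, 0.563, 0.151, 0.187]
side0 chips 124 [518. 237.] [19.4 71.5] 81.2 z 0.0457 box [0.484, 0.553, 0.224, 0.251]
side0 chips 153 [513.7 302.3] [25.1 62.4] 71.9 z 0.0441 box [0.482, 0.543, 0.283, 0.322]
side0 pull 471 [621.8 232.7] [134.7  63.2] 88.9 z 0.0461 box [0.59, 0.654, 0.165, 0.3]
side0 pull 245 [680.5 363.4] [13.  51.2] 0.1 z 0.113 box [0.674, 0.687, 0.338, 0.389]
side0 cork 821 [371.9 143.3] [121.9  72.9] 73.5 z 0.0327 box [0.322, 0.421, 0.076, 0.209]
side0 panel 4954 [569.8 232.6] [285.2 200.7] 89.8 z 0.0325 box [0.469, 0.67, 0.09, 0.375]
```

>>> servo_tool([
  [0, 0, -8, 0, 0, 0],
  [0, 0, -30, 0, 0, 0],
  [0, 0, -70, 0, 0, 0],
  [0, 0, -110, 0, 0, 0],
  [0, 0, -120, 0, 0, 0],
])

```text
t: 3.65
ee_pos: [0.4757, -0.2566, 0.217]
orientation: [0.963, 0.07, 0.259, -0.017]
wrist_force: [0.8, 0.4, -5.0]
width: 0.289
```

Run:
```python
from h import *
s=arm.state(); print(s['t'],s['width'],s['wrist_force'],s['torque'],s['ee_pos'])
print(move([.505,.1,.16],Rdown(0)),R.from_quat(s['orientation']).as_matrix().round(3).tolist())
```

```text
3.65 0.2889829443279671 [ 0.77158666  0.36661216 -5.00296879] [-0.06980759  0.63175184 -0.01222836] [ 0.47568062 -0.25660832  0.21701202]
[41.3, -348.9, 88.6, -2.0, -30.0, 8.1] [[0.857, 0.143, 0.496], [0.125, -0.99, 0.069], [0.501, 0.003, -0.866]]
```

>>> servo_tool([
  [3, -45, 0, 0, -2, 1],
  [8, -95, 12, -0.5, -7, 2],
  [14, -147, 28, -1, -12, 3.5],
  [20, -200, 44, -1.2, -18, 5],
  [28, -252, 60, -1.5, -23, 6.5],
  [36, -305, 76, -2, -28, 7.5],
  [41.3, -348.9, 88.6, -2, -30, 8.1],
  [41.3, -348.9, 88.6, -2, -30, 8.1],
])

```text
t: 4.65
ee_pos: [0.5044, 0.103, 0.158]
orientation: [1.0, 0.002, -0.002, -0.001]
wrist_force: [-0.4, -0.2, -4.0]
width: 0.285
```

Run:
```python
from h import *
s=arm.state(); print(s['t'],s['width'],s['wrist_force'],s['torque'],s['ee_pos'])
im,d,K,T=shot('wrist','w1'); P=cloud(d,K,T); X,Y,Z=P[...,0],P[...,1],P[...,2]
for nm,m in (('pull',(abs(X-.621)<.045)&(abs(Y-.231)<.09)&(Z>.041)&(Z<.056)),('panel',(X>.45)&(X<.69)&(Y>.03)&(Y<.4)&(Z>.028)&(Z<.06)),('chips',(X>.46)&(X<.585)&(Y>.1)&(Y<.36)&(Z>.041)&(Z<.056))):
    N,l,st,c=cv2.connectedComponentsWithStats(m.astype(np.uint8))
    for k in range(1,N):
        if st[k,4]>150:
            q=P[l==k]; r=cv2.minAreaRect((q[:,:2]*1e3).astype(np.float32)); print(nm,st[k,4],np.round(r[0],1),np.round(r[1],1),round(r[2],1),'z',np.median(q[:,2]).round(4),np.round([q[:,0].min(),q[:,0].max(),q[:,1].min(),q[:,1].max()],3).tolist())
m=(abs(X-.5)<.06)&(Z>.028)&(Z<.041); print('face z',np.median(Z[m]))
shot('side','s1')
print(move([.505,.1,.11],Rdown(0)),move([.505,.1,.088],Rdown(0)))
```

```text
4.65 0.2854152745248676 [-0.4397183  -0.22703611 -3.95520233] [-0.01440903 -0.01260496 -0.01937728] [0.5044385  0.10298411 0.15799362]
pull 7250 [611.6 231.9] [ 41.6 133.6] 0.2 z 0.0489 [0.591, 0.633, 0.165, 0.299]
panel 57953 [552.9 229.8] [276.3 164.9] 90.0 z 0.0351 [0.47, 0.635, 0.092, 0.368]
chips 2207 [531.3 168.1] [61.9 20.6] 14.5 z 0.0477 [0.5, 0.563, 0.157, 0.185]
chips 2391 [517.6 235.5] [17.3 70.1] 82.2 z 0.0485 [0.482, 0.553, 0.223, 0.248]
chips 2853 [513.5 301.1] [25.3 61.2] 72.3 z 0.0465 [0.482, 0.545, 0.281, 0.321]
face z 0.034753769074769736
[0.4, 0.2, 49.1, -0.0, 0.1, 0.1] [0.4, 0.2, 71.1, -0.0, 0.1, 0.1]
```

View pics/w1.png

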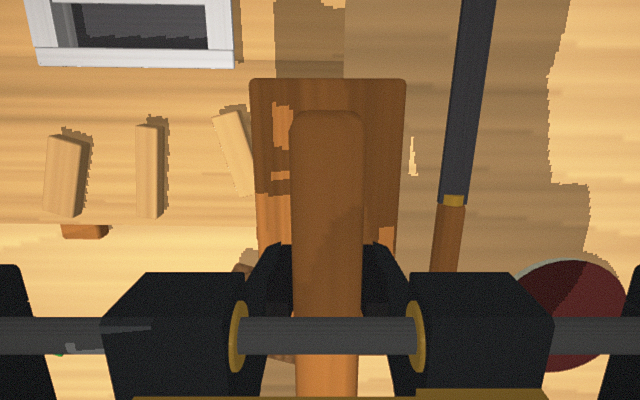

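The picture shows the block gripped square, with its base spanning columns 250–405, and the chips at about (67,175), (150,170) and (235,150). I'll measure how the block sits in the hand and approach the touch-down.

Run:
```python
from h import *
im,P,K,T=load('w1'); s=arm.state(); R0=R.from_quat(s['orientation']).as_matrix()
w=(P.reshape(-1,3)-s['ee_pos'])@R0*1e3; w=w[np.isfinite(w[:,0])]
def fit(lo,hi,nm):
    t=w[(w[:,2]>lo)&(w[:,2]<hi)&(abs(w[:,1])<50)&(w[:,0]>15)&(w[:,0]<100)]
    A=np.c_[t[:,:2],np.ones(len(t))]; p=np.linalg.lstsq(A,t[:,2],rcond=None)[0]
    print(nm,len(t),'z0',p[2].round(1),'tilt deg',np.degrees(p[:2]).round(2),'x max',np.percentile(t[:,0],99.5).round(1),'y',[np.percentile(t[abs(t[:,0]-c)<8][:,1],[.5,99.5]).round(1).tolist() for c in(30,45,60,70)])
fit(24,40,'base top (expect 31)'); fit(-45,-25,'handle top(expect -33)')
```

```text
base top (expect 31) 12179 z0 31.8 tilt deg [ 0.32 -0.  ] x max 79.1 y [[-40.7, 34.5], [-40.6, 34.6], [-40.5, 34.5], [-40.3, 34.3]]
handle top(expect -33) 11176 z0 -32.1 tilt deg [ 1.21 -0.08] x max 67.1 y [[-15.8, 9.8], [-15.8, 9.8], [-15.7, 9.7], [-14.7, 8.7]]
```

>>> servo_tool([
  [0.4, 0, 20, 0, 0, 0.1],
  [0.4, 0, 49, 0, 0, 0.1],
  [0.4, 0, 65, 0, 0, 0.1],
  [0.4, 0, 70, 0, 0, 0.1],
  [0.4, 0, 70, 0, 0, 0.1],
])

```text
t: 5.38
ee_pos: [0.5053, 0.0999, 0.0895]
orientation: [1.0, -0.001, -0.0, -0.0]
wrist_force: [-0.1, 0.3, -4.2]
width: 0.293
```

>>> servo_tool([
  [0, 0, 2, 0, 0, 0],
  [0, 0, 3, 0, 0, 0],
  [0, 0, 3, 0, 0, 0],
])

```text
t: 5.75
ee_pos: [0.5054, 0.1, 0.0867]
orientation: [1.0, -0.001, -0.0, -0.0]
wrist_force: [0.8, -0.6, -3.7]
width: 0.286
```

>>> servo_tool([
  [0, 0, 1, 0, 0, 0],
  [0, 0, 1, 0, 0, 0],
])

```text
t: 6.0
ee_pos: [0.5054, 0.1, 0.0857]
orientation: [1.0, -0.001, -0.0, -0.0]
wrist_force: [0.4, -0.1, -4.2]
width: 0.287
```

>>> servo_tool([
  [0, 0, 0.7, 0, 0, 0],
  [0, 0, 0.7, 0, 0, 0],
])

```text
t: 6.25
ee_pos: [0.5054, 0.1, 0.0856]
orientation: [1.0, -0.0, -0.0, -0.0]
wrist_force: [-3.6, 0.2, 5.7]
width: 0.29
```

>>> servo_tool([
  [0, 0, -1.5, 0, 0, 0],
  [0, -10, -1.5, 0, 0, 0],
  [0, -24, -1.5, 0, 0, 0],
  [0, -38, -1.5, 0, 0, 0],
  [0, -52, -1.5, 0, 0, 0],
  [0, -66, -1.5, 0, 0, 0],
  [0, -80, -1.5, 0, 0, 0],
  [0, -94, -1.5, 0, 0, 0],
])

```text
t: 7.25
ee_pos: [0.5055, 0.195, 0.0871]
orientation: [1.0, -0.0, -0.0, -0.0]
wrist_force: [0.4, -1.0, -3.8]
width: 0.29
```

>>> servo_tool([
  [0, -14, 0, 0, 0, 0],
  [0, -28, 0, 0, 0, 0],
  [0, -42, 0, 0, 0, 0],
  [0, -56, 0, 0, 0, 0],
  [0, -70, 0, 0, 0, 0],
  [0, -84, 0, 0, 0, 0],
  [0, -90, 0, 0, 0, 0],
  [0, -90, 0, 0, 0, 0],
])

```text
t: 8.25
ee_pos: [0.5055, 0.2853, 0.087]
orientation: [1.0, -0.0, -0.0, -0.0]
wrist_force: [-0.3, 0.9, -3.5]
width: 0.291
```

Run:
```python
from h import *
s=arm.state(); print(s['t'],s['ee_pos'],s['wrist_force'],move([.505,.42,.0872],Rdown(0)))
a=shot('side','s2')[0][180:360,180:440]; b=shot('wrist','w2')[0]
cv2.imwrite('pics/c2.png',np.vstack([cv2.resize(a,(640,443))[:200*2],b[:200]])[:600])
```

```text
8.25 [0.50549856 0.28525999 0.08703754] [-0.260002    0.86426333 -3.48228989] [-0.6, -134.7, -0.1, -0.0, 0.0, -0.0]
```

View pics/c2.png

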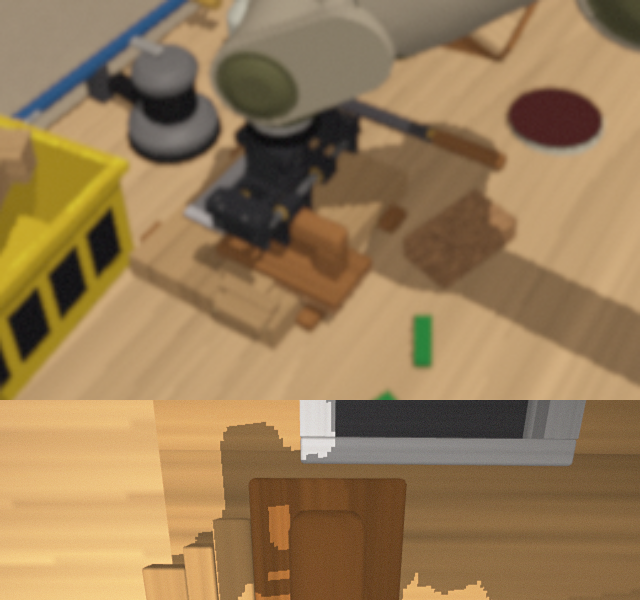

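The three chips stand in line against the block's leading face, so I'll carry on over the edge.

>>> servo_tool([
  [0, -14, 0, 0, 0, 0],
  [0, -28, 0, 0, 0, 0],
  [0, -42, 0, 0, 0, 0],
  [0, -56, 0, 0, 0, 0],
  [0, -70, 0, 0, 0, 0],
  [0, -84, 0, 0, 0, 0],
  [0, -98, 0, 0, 0, 0],
  [0, -112, 0, 0, 0, 0],
])

```text
t: 9.35
ee_pos: [0.5057, 0.3976, 0.087]
orientation: [1.0, -0.001, -0.0, -0.0]
wrist_force: [0.4, -0.3, -3.4]
width: 0.29
```

>>> servo_tool([
  [0, -12, 0, 0, 0, 0],
  [0, -22, 0, 0, 0, 0],
  [0, -22, 0, 0, 0, 0],
])

```text
t: 9.72
ee_pos: [0.5056, 0.4202, 0.0869]
orientation: [1.0, -0.0, -0.0, -0.0]
wrist_force: [0.7, -0.5, -3.7]
width: 0.288
```

Run:
```python
from h import *
s=arm.state(); print(s['t'],s['ee_pos'],s['wrist_force'])
a=shot('side','s3')[0][180:360,130:440]; b=shot('wrist','w3')[0]
cv2.imwrite('pics/c3.png',np.vstack([cv2.resize(a,(640,372)),b[:228]]))
```

```text
9.725 [0.50560877 0.42019663 0.08691177] [ 0.70352338 -0.4924458  -3.70755207]
```

View pics/c3.png

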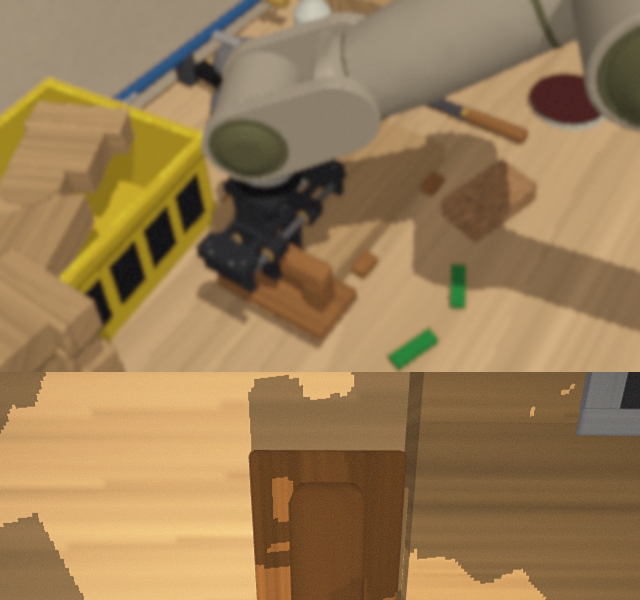

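>>> servo_tool([
  [0, 0, -20, 0, 0, 0],
  [0, 0, -60, 0, 0, 0],
  [0, 30, -73, 0, 0, 0],
  [40, 80, -73, 0, 0, 0],
  [80, 130, -73, 0, 0, 0],
  [116, 180, -73, 0, 0, 0],
  [116, 189, -73, 0, 0, 0],
  [116, 189, -73, 0, 0, 0],
])

```text
t: 10.82
ee_pos: [0.6214, 0.2296, 0.1599]
orientation: [1.0, -0.001, -0.001, 0.0]
wrist_force: [0.3, 0.8, -4.1]
width: 0.29
```

Run:
```python
from h import *
s=arm.state(); print(s['t'],s['ee_pos'],s['wrist_force'])
im,d,K,T=shot('side','s4'); P=cloud(d,K,T); a=im[200:380,130:440]; im2,d2,K2,T2=shot('scene','sc4'); b=im2[60:240,220:500]
cv2.imwrite('pics/c4.png',np.vstack([cv2.resize(a,(517,300)),cv2.resize(b,(517,300))]))
for nm,P in(('side',P),('scene',cloud(d2,K2,T2))):
    X,Y,Z=P[...,0],P[...,1],P[...,2]
    for tag,m in (('bench',(X>.42)&(X<.62)&(Y>.372)&(Y<.55)&(Z>.007)&(Z<.06)),('panel',(X>.465)&(X<.585)&(Y>.08)&(Y<.38)&(Z>.041)&(Z<.06)),('cork',(abs(X-.38)<.07)&(abs(Y-.14)<.1)&(Z>.025))):
        N,l,st,c=cv2.connectedComponentsWithStats(m.astype(np.uint8))
        for k in range(1,N):
            if st[k,4]>15:
                q=P[l==k]; r=cv2.minAreaRect((q[:,:2]*1e3).astype(np.float32)); print(nm,tag,st[k,4],np.round(r[0]),np.round(r[1]),round(r[2],1),'z',np.median(q[:,2]).round(3),q[:,2].max().round(3))
```

```text
10.825 [0.62137285 0.22958198 0.15985743] [ 0.31894516  0.79905646 -4.07605856]
side bench 661 [547. 403.] [ 61. 147.] 89.9 z 0.015 0.035
side cork 2496 [380. 197.] [141.  85.] 1.4 z 0.52 0.574
side cork 824 [373. 143.] [122.  72.] 72.9 z 0.033 0.038
scene cork 2345 [378. 163.] [170.  84.] 19.1 z 0.511 0.542
scene cork 641 [374. 140.] [122.  71.] 72.3 z 0.035 0.041
```

View pics/c4.png

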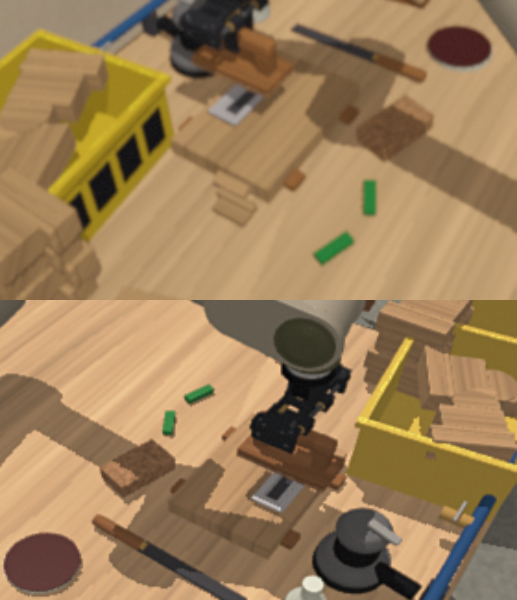

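The chips are off the face and on the bench beside the panel's left edge, at (235,195) in the upper crop. I'll check whether any of them leans on the panel.

Run:
```python
from h import *
im,P,K,T=load('s4'); X,Y,Z=P[...,0],P[...,1],P[...,2]
m=(X>.45)&(X<.6)&(Y>.36)&(Y<.46)
for y in np.arange(.36,.46,.006):
    print(round(y,3),[ (int(1000*np.max(Z[k])) if (k:=m&(abs(Y-y)<.003)&(abs(X-x)<.006)).any() else -9) for x in np.arange(.46,.6,.012)])
cv2.imwrite('pics/c5.png',cv2.resize(im[285:345,230:310],None,fx=8,fy=8,interpolation=cv2.INTER_CUBIC))
print(move([.6215,.231,.115],Rdown(0)))
```

```text
0.36 [0, 32, 34, 34, 35, 33, 35, 33, 33, 33, 33, 34]
0.366 [0, 32, 33, 33, 34, 35, 33, 34, 35, 34, 34, 37]
0.372 [2, 35, 35, 34, 34, 35, 33, 34, 35, 37, 34, 34]
0.378 [2, 0, 32, 0, 31, 29, 35, 29, 30, 27, 0, 0]
0.384 [1, 0, 1, -3, 33, 32, 32, 33, 30, 31, 0, 0]
0.39 [0, 0, 11, 14, 28, 30, 29, 28, 29, 21, 0, 0]
0.396 [0, 0, 15, 16, 24, 24, 23, 24, 23, 22, 0, 1]
0.402 [3, 0, 16, 17, 15, 19, 16, 17, 4, 0, 0, 1]
0.408 [2, 1, 14, 15, 14, 17, 16, 17, 0, 2, 0, 1]
0.414 [1, 0, 11, 12, 12, 13, 13, 8, 1, 2, 2, 0]
0.42 [0, 0, 13, 14, 13, 13, 10, 10, 0, 0, 0, 1]
0.426 [0, 3, 11, 14, 13, 12, 12, 13, 0, 0, 1, 0]
0.432 [1, 0, 11, 11, 14, 12, 15, 12, 0, 1, 0, 0]
0.438 [3, 2, 0, 2, 1, 0, 0, 0, 0, 0, 1, -1]
0.444 [1, 0, 0, 0, 2, 0, 0, 0, 1, 0, 0, 3]
0.45 [2, 0, 1, 4, 0, 0, 0, 1, 3, 0, 2, 1]
0.456 [1, 0, 0, 0, 1, 2, -1, 1, 1, 0, 0, 1]
[0.7, 0.4, 45.1, -0.0, 0.0, -0.0]
```

View pics/c5.png

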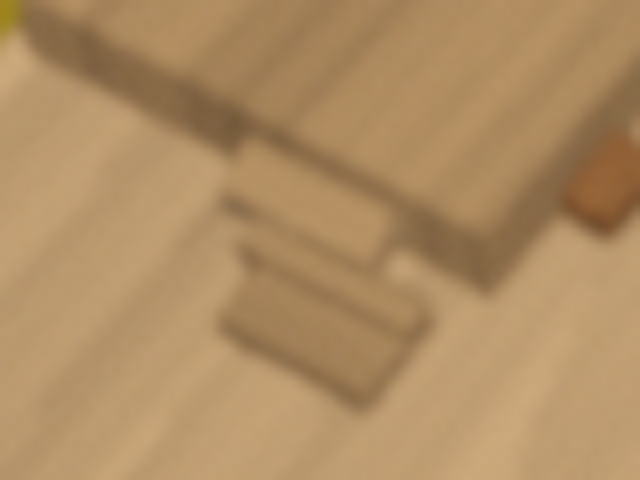

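One chip leans between the panel edge and the others: its top is at z of about 33 mm at y = 0.38. I'll use the block's sole to press it down and drag the group outward.

>>> servo_tool([
  [-25, -45, 0, 0, 0, 0],
  [-50, -95, 0, 0, 0, 0],
  [-75, -145, 0, 0, 0, 0],
  [-96, -192, 15, 0, 0, 0],
  [-96, -192, 45, 0, 0, 0],
  [-96, -192, 65, 0, 0, 0],
  [-96, -192, 74, 0, 0, 0],
  [-96, -192, 74, 0, 0, 0],
])

```text
t: 11.92
ee_pos: [0.5243, 0.4239, 0.0862]
orientation: [1.0, 0.0, -0.0, 0.0]
wrist_force: [0.6, 0.2, -4.3]
width: 0.286
```

>>> servo_tool([
  [0, -4, 3, 0, 0, 0],
  [0, -8, 6, 0, 0, 0],
  [0, -12, 9, 0, 0, 0],
  [0, -16, 11, 0, 0, 0],
])

```text
t: 12.42
ee_pos: [0.5243, 0.4402, 0.075]
orientation: [1.0, 0.0, -0.001, 0.0]
wrist_force: [0.4, 0.0, -3.8]
width: 0.291
```

>>> servo_tool([
  [0, -5, 3, 0, 0, 0],
  [0, -10, 6, 0, 0, 0],
  [0, -12, 7, 0, 0, 0],
])

```text
t: 12.8
ee_pos: [0.5241, 0.4525, 0.0676]
orientation: [1.0, 0.0, -0.001, 0.0]
wrist_force: [-0.6, -0.1, -3.7]
width: 0.286
```

>>> servo_tool([
  [0, 0, 1.5, 0, 0, 0],
  [0, 0, 1.5, 0, 0, 0],
])

```text
t: 13.05
ee_pos: [0.524, 0.4524, 0.066]
orientation: [1.0, 0.0, -0.001, 0.0]
wrist_force: [0.1, 0.0, -4.1]
width: 0.288
```

>>> servo_tool([
  [0, 0, 1, 0, 0, 0],
  [0, 0, 1, 0, 0, 0],
])

```text
t: 13.3
ee_pos: [0.5241, 0.4523, 0.065]
orientation: [1.0, 0.0, -0.001, 0.0]
wrist_force: [-0.4, -0.8, -3.8]
width: 0.288
```

>>> servo_tool([
  [0, 0, 0.7, 0, 0, 0],
  [0, 0, 0.7, 0, 0, 0],
])

```text
t: 13.55
ee_pos: [0.524, 0.4522, 0.0642]
orientation: [1.0, 0.0, -0.001, 0.0]
wrist_force: [0.2, 0.8, -3.8]
width: 0.29
```

>>> servo_tool([
  [0, 0, 0.7, 0, 0, 0],
  [0, 0, 0.7, 0, 0, 0],
])

```text
t: 13.8
ee_pos: [0.5241, 0.4523, 0.0637]
orientation: [1.0, 0.0, -0.001, 0.0]
wrist_force: [-0.3, 0.4, -4.0]
width: 0.287
```

Run:
```python
from h import *
im,d,K,T=shot('side','s5'); P=cloud(d,K,T); X,Y,Z=P[...,0],P[...,1],P[...,2]
m=(X>.45)&(X<.6)&(Y>.36)&(Y<.5)
for y in np.arange(.36,.44,.006):
    print(round(y,3),[ (int(1000*np.max(Z[k])) if (k:=m&(abs(Y-y)<.003)&(abs(X-x)<.006)).any() else -9) for x in np.arange(.46,.6,.012)])
```

```text
0.36 [385, 387, 387, 383, 32, 34, 35, 34, -9, -9, -9, -9]
0.366 [386, 387, 388, 384, 170, 34, 34, 34, 31, -9, -9, -9]
0.372 [3, 388, 388, 383, 379, 127, 137, 137, 32, 28, -9, -9]
0.378 [1, 12, 386, 382, 380, 133, 139, 141, 27, -9, -9, -9]
0.384 [393, 383, 381, 381, 377, 373, 33, 142, 32, -9, -9, 0]
0.39 [391, 386, 381, 380, 375, 372, 371, 363, 25, -9, -9, -9]
0.396 [394, 385, 382, 168, 374, 372, 367, 365, -9, -9, -9, -9]
0.402 [393, 388, 17, 170, 359, 369, 368, 364, 359, -9, -9, -9]
0.408 [393, 385, 15, 169, 335, 367, 364, 363, 359, 354, -9, -9]
0.414 [392, 385, 143, 321, 341, 350, 364, 364, 358, 353, 348, -9]
0.42 [387, 382, 140, 330, 343, 349, 352, 353, 357, 354, 347, -9]
0.426 [386, 35, 144, 336, 347, 351, 354, 353, 353, 354, 347, -9]
0.432 [385, 30, 134, 339, 349, 351, 353, 352, 351, 348, 343, -9]
0.438 [383, -9, 223, 343, 349, 352, 352, 352, 350, 345, 330, -9]
```

>>> servo_tool([
  [0, 0, 1, 0, 0, 0],
  [0, 0, 1, 0, 0, 0],
])

```text
t: 14.1
ee_pos: [0.5243, 0.4525, 0.0635]
orientation: [1.0, 0.0, -0.0, -0.0]
wrist_force: [-2.9, -0.2, 5.0]
width: 0.288
```

>>> servo_tool([
  [0, 0, 1, 0, 0, 0],
  [0, 0, 1, 0, 0, 0],
])

```text
t: 14.35
ee_pos: [0.5244, 0.4526, 0.0635]
orientation: [1.0, 0.0, 0.0, -0.0]
wrist_force: [-3.0, -1.4, 6.7]
width: 0.289
```

>>> servo_tool([
  [0, -4, 0, 0, 0, 0],
  [0, -9, 0, 0, 0, 0],
  [0, -14, 0, 0, 0, 0],
  [0, -19, 0, 0, 0, 0],
  [0, -24, 0, 0, 0, 0],
  [0, -29, 0, 0, 0, 0],
  [0, -34, 0, 0, 0, 0],
  [0, -34, 0, 0, 0, 0],
])

```text
t: 15.35
ee_pos: [0.5243, 0.4873, 0.0636]
orientation: [1.0, 0.001, 0.0, -0.001]
wrist_force: [-0.6, -1.2, 1.8]
width: 0.291
```

>>> servo_tool([
  [0, 0, -15, 0, 0, 0],
  [0, 0, -60, 0, 0, 0],
  [20, 40, -100, 0, 0, 0],
  [50, 90, -100, 0, 0, 0],
  [75, 140, -100, 0, 0, 0],
  [97, 190, -100, 0, 0, 0],
  [97, 240, -100, 0, 0, 0],
  [97, 255, -97, 0, 0, 0],
])

```text
t: 16.35
ee_pos: [0.622, 0.2298, 0.1608]
orientation: [1.0, -0.001, 0.0, -0.001]
wrist_force: [-0.7, 0.1, -3.7]
width: 0.284
```

Run:
```python
from h import *
s=arm.state(); print(s['t'],s['ee_pos'],move([.6215,.231,.108],Rdown(0)))
im,d,K,T=shot('side','s6'); P=cloud(d,K,T); X,Y,Z=P[...,0],P[...,1],P[...,2]
m=(X>.45)&(X<.6)&(Y>.36)&(Y<.5)
for y in np.arange(.36,.5,.006):
    print(round(y,3),[ (int(1000*np.max(Z[k])) if (k:=m&(abs(Y-y)<.003)&(abs(X-x)<.006)).any() else -9) for x in np.arange(.46,.6,.012)])
```

```text
16.35 [0.62196841 0.22979551 0.16083896] [-0.5, -1.1, 52.8, -0.1, -0.0, -0.1]
0.36 [0, 33, 33, 32, 33, 33, 33, 33, 33, 34, 34, 32]
0.366 [0, 33, 35, 32, 33, 33, 32, 34, 34, 35, 35, 33]
0.372 [2, 36, 36, 36, 34, 33, 34, 36, 36, 35, 34, 34]
0.378 [0, 1, 15, 34, 32, 32, 30, 29, 30, 27, 0, 0]
0.384 [0, 2, 0, 0, 33, 32, 30, 33, 30, 30, 0, 0]
0.39 [0, 1, 13, 13, 29, 32, 29, 26, 28, 26, 0, 3]
0.396 [1, 0, 16, 16, 25, 26, 26, 24, 26, 20, 0, 0]
0.402 [0, 2, 16, 16, 19, 17, 18, 15, 15, 0, 0, 1]
0.408 [1, 0, 14, 15, 14, 18, 15, 15, 0, 0, 0, 0]
0.414 [0, 0, 0, 0, 0, 0, 0, 0, 3, 0, 0, 2]
0.42 [0, 0, 1, 1, 1, 0, 0, 1, 0, 2, 0, 2]
0.426 [0, 0, 0, 0, 0, 0, 1, 1, 0, 0, 2, 1]
0.432 [0, 0, 0, 1, 0, 0, 0, 0, 0, 1, 1, 1]
0.438 [3, 0, 0, 0, 0, 6, 0, 6, 0, 1, 0, 0]
0.444 [2, 0, 12, 11, 12, 11, 13, 9, 0, 1, 0, 1]
0.45 [1, 0, 11, 13, 13, 12, 12, 11, 1, 1, 0, 0]
0.456 [1, 1, 12, 12, 13, 12, 14, 11, 0, 0, 1, 3]
0.462 [0, 0, 12, 12, 12, 13, 14, 12, 0, 0, 0, 1]
0.468 [0, 1, 13, 9, 11, 10, 12, 12, 1, 3, 0, 0]
0.474 [0, 1, 1, 0, 1, 0, 0, 0, 0, 1, 0, 0]
0.48 [1, 0, -1, 0, 0, 1, 2, 1, 0, 1, 2, 0]
0.486 [0, 0, 1, 1, 1, 3, 3, 0, 1, 0, 1, 0]
0.492 [1, 0, 0, 1, 0, 1, 0, 0, 0, 3, 0, 2]
0.498 [0, 0, 2, 0, 1, 1, 0, 1, 0, 0, 0, 1]
```

The drag moved the outer chip. I'll repeat it on the other two, this time coming down right at the panel edge.

>>> servo_tool([
  [-25, -45, 0, 0, 0, 0],
  [-50, -95, 0, 0, 0, 0],
  [-75, -145, 0, 0, 0, 0],
  [-95, -188, 15, 0, 0, 0],
  [-95, -188, 45, 0, 0, 0],
  [-95, -188, 65, 0, 0, 0],
  [-95, -188, 75, 0, 0, 0],
  [-95, -188, 75, 0, 0, 0],
])

```text
t: 17.4
ee_pos: [0.5267, 0.4183, 0.0854]
orientation: [1.0, -0.001, -0.0, -0.001]
wrist_force: [0.7, -0.3, -2.4]
width: 0.291
```

>>> servo_tool([
  [0, 0, 2, 0, 0, 0],
  [0, 0, 3, 0, 0, 0],
  [0, 0, 3, 0, 0, 0],
])

```text
t: 17.77
ee_pos: [0.5269, 0.4183, 0.0827]
orientation: [1.0, -0.001, -0.0, -0.001]
wrist_force: [0.2, 0.2, -4.1]
width: 0.289
```

>>> servo_tool([
  [0, 0, 1.5, 0, 0, 0],
  [0, 0, 2, 0, 0, 0],
])

```text
t: 18.02
ee_pos: [0.5269, 0.4182, 0.0806]
orientation: [1.0, -0.001, -0.0, -0.001]
wrist_force: [-0.3, 0.1, -4.6]
width: 0.287
```

Still no contact force, so I'll go lower and start dragging.

>>> servo_tool([
  [0, 0, 2, 0, 0, 0],
  [0, 0, 3, 0, 0, 0],
  [0, 0, 3, 0, 0, 0],
])

```text
t: 18.4
ee_pos: [0.5268, 0.4182, 0.0775]
orientation: [1.0, -0.001, -0.0, -0.001]
wrist_force: [0.1, -0.0, -4.5]
width: 0.292
```

>>> servo_tool([
  [0, -1, 2, 0, 0, 0],
  [0, -2, 4, 0, 0, 0],
  [0, -2, 4, 0, 0, 0],
])

```text
t: 18.77
ee_pos: [0.5267, 0.4203, 0.0732]
orientation: [1.0, -0.001, -0.0, -0.001]
wrist_force: [0.1, 0.7, -3.7]
width: 0.294
```

>>> servo_tool([
  [0, -2, 2, 0, 0, 0],
  [0, -4, 4, 0, 0, 0],
  [0, -4, 4, 0, 0, 0],
])

```text
t: 19.15
ee_pos: [0.5275, 0.4241, 0.0703]
orientation: [1.0, -0.001, 0.001, -0.0]
wrist_force: [-0.2, -4.5, 4.0]
width: 0.293
```

>>> servo_tool([
  [0, -4, 0, 0, 0, 0],
  [0, -8, 0, 0, 0, 0],
  [0, -12, 1, 0, 0, 0],
  [0, -16, 2, 0, 0, 0],
])

```text
t: 19.65
ee_pos: [0.528, 0.4408, 0.0694]
orientation: [1.0, -0.0, 0.002, -0.001]
wrist_force: [-1.2, -0.7, 7.6]
width: 0.289
```

>>> servo_tool([
  [0, -4, 1, 0, 0, 0],
  [0, -8, 2, 0, 0, 0],
  [0, -12, 3, 0, 0, 0],
  [0, -16, 4, 0, 0, 0],
])

```text
t: 20.15
ee_pos: [0.5278, 0.4568, 0.065]
orientation: [1.0, -0.0, 0.001, -0.0]
wrist_force: [-0.2, -1.8, 3.6]
width: 0.285
```

Run:
```python
from h import *
im,d,K,T=shot('scene','sc7'); s=arm.state(); print(s['t'],s['wrist_force'],s['ee_pos'])
for n in('s7',):
    im,d,K,T=shot('side',n); P=cloud(d,K,T); X,Y,Z=P[...,0],P[...,1],P[...,2]
    m=(X>.45)&(X<.6)&(Y>.36)&(Y<.5)
    for y in np.arange(.37,.43,.006):
        print(round(y,3),[ (int(1000*np.min(Z[k])) if (k:=m&(abs(Y-y)<.003)&(abs(X-x)<.006)).any() else -9) for x in np.arange(.46,.6,.012)])
```

```text
20.2 [-0.14539747 -0.58316822  0.21454138] [0.52790462 0.4573601  0.065125  ]
0.37 [-5, -4, -4, -6, 1, 9, 7, 6, 11, 3, 3, -9]
0.376 [-3, -3, -4, -5, -2, 8, 10, 7, 8, 0, 18, -9]
0.382 [-2, -4, -4, -4, -2, 9, 11, 8, 7, 7, -9, -9]
0.388 [-3, -3, -4, -4, -4, 2, 7, 1, 8, -9, -9, -9]
0.394 [-3, -4, -2, -4, -3, 2, 5, 4, 2, -9, -9, -9]
0.4 [-4, 0, -2, 142, 143, 313, 366, 363, -9, -9, -9, -9]
0.406 [389, 382, 10, 9, 140, 330, 341, 362, 360, -9, -9, -9]
0.412 [388, 382, -9, 146, 146, 333, 150, 348, 358, 355, -9, -9]
0.418 [35, 35, 33, 131, 149, 338, 150, 350, 355, 353, 351, -9]
0.424 [34, 35, 33, 131, 149, 342, 347, 351, 348, 347, 343, -9]
```

>>> servo_tool([
  [0, -12, 0, 0, 0, 0],
  [0, -24, 0, 0, 0, 0],
  [0, -24, -30, 0, 0, 0],
  [10, 10, -80, 0, 0, 0],
  [40, 65, -96, 0, 0, 0],
  [65, 120, -96, 0, 0, 0],
  [85, 170, -96, 0, 0, 0],
  [94, 218, -96, 0, 0, 0],
])

```text
t: 21.25
ee_pos: [0.622, 0.2378, 0.1599]
orientation: [1.0, -0.001, 0.001, -0.001]
wrist_force: [0.4, 0.4, -4.0]
width: 0.282
```

>>> servo_tool([
  [0, 7, 0, 0, 0, 0],
  [0, 7, 0, 0, 0, 0],
])

```text
t: 21.5
ee_pos: [0.6218, 0.2315, 0.1593]
orientation: [1.0, -0.001, 0.0, -0.002]
wrist_force: [0.8, -0.7, -3.4]
width: 0.287
```

Run:
```python
from h import *
s=arm.state(); print(s['t'],s['wrist_force'],s['ee_pos'],move([.6215,.231,.108],Rdown(0)))
im,d,K,T=shot('side','s8'); P=cloud(d,K,T); X,Y,Z=P[...,0],P[...,1],P[...,2]
m=(X>.45)&(X<.6)&(Y>.36)&(Y<.5)
for y in np.arange(.366,.5,.006):
    print(round(y,3),[ (int(1000*np.max(Z[k])) if (k:=m&(abs(Y-y)<.003)&(abs(X-x)<.006)).any() else -9) for x in np.arange(.46,.6,.012)])
im,d,K,T=shot('wrist','w8'); P=cloud(d,K,T); s=arm.state(); R0=R.from_quat(s['orientation']).as_matrix()
w=(P.reshape(-1,3)-s['ee_pos'])@R0*1e3; w=w[np.isfinite(w[:,0])]
for lo,hi in((24,40),(-45,-25)):
    t=w[(w[:,2]>lo)&(w[:,2]<hi)&(abs(w[:,1])<50)&(w[:,0]>15)&(w[:,0]<100)]
    p=np.linalg.lstsq(np.c_[t[:,:2],np.ones(len(t))],t[:,2],rcond=None)[0]; print(p[2],np.degrees(p[:2]),np.percentile(t[:,0],99.5),np.percentile(t[:,1],[.5,99.5]))
```

```text
21.5 [ 0.76895759 -0.74104725 -3.43182908] [0.62181172 0.2314858  0.15930225] [-0.3, 0.7, 51.3, -0.2, -0.0, -0.1]
0.366 [0, 36, 34, 34, 33, 36, 35, 34, 34, 33, 34, 35]
0.372 [3, 34, 33, 34, 34, 34, 35, 36, 33, 32, 35, 33]
0.378 [0, 4, 21, 1, 13, 12, 13, 15, 13, 9, 2, 0]
0.384 [1, 0, 0, 13, 14, 13, 14, 12, 12, 12, 1, -1]
0.39 [1, 1, 2, 9, 12, 14, 12, 15, 13, 11, 0, 0]
0.396 [1, 0, 1, 0, 10, 12, 13, 12, 14, 2, 0, 2]
0.402 [1, 0, 0, -9, 0, 0, -1, 2, -2, 1, 0, 1]
0.408 [0, 2, 10, 13, 13, 12, 12, 15, 0, 0, 1, -1]
0.414 [2, 0, 15, 14, 14, 15, 15, 15, 0, 0, 0, 0]
0.42 [0, 1, 15, 16, 13, 14, 14, 15, 11, 3, 1, 1]
0.426 [0, 0, 14, 12, 10, 11, 16, 7, 0, 1, 0, 1]
0.432 [1, 1, 0, 0, 1, 1, 1, 2, 1, 1, 2, 0]
0.438 [0, 0, 5, 0, 0, 7, 2, 0, 0, 0, 1, 3]
0.444 [0, 3, 12, 11, 10, 11, 11, 8, 2, 3, 0, 1]
0.45 [1, 0, 12, 12, 14, 13, 12, 9, -1, 0, -1, 0]
0.456 [2, 0, 13, 14, 13, 13, 14, 12, 1, 3, 1, 0]
0.462 [1, 3, 12, 14, 13, 13, 14, 10, 0, 2, 1, 0]
0.468 [1, 1, 11, 11, 10, 11, 12, 8, 0, 0, 2, 0]
0.474 [1, 0, 1, 1, 2, 0, 0, 1, 1, 0, 0, 0]
0.48 [1, 1, 2, 0, 0, 1, 0, 1, 0, 0, 0, 1]
0.486 [0, 0, 0, 0, 0, 1, 0, 0, 1, 0, 0, 3]
0.492 [1, 0, 0, 0, 1, 0, 1, -1, 0, 0, 0, 1]
0.498 [0, 1, 0, 0, 0, 3, 2, 3, 1, 0, 0, 2]
31.31470202073259 [5.94592759 0.16232913] 72.58072491356073 [-37.93651852  36.97550287]
-32.305889520240605 [5.50807183 0.06502359] 65.29609351766204 [-12.34951563  12.19291175]
```

All three chips now lie flat on the bench. The block has pitched about 5° in the grip, though, so I'll tilt the tool +5° to level it and measure again.

>>> servo_tool([
  [1.5, 0.5, 20, -0.2, 2.5, 0],
  [1.5, 0.5, 35, -0.2, 5, 0],
  [1.5, 0.5, 42, -0.2, 5, 0],
  [1.5, 0.5, 42, -0.2, 5, 0],
])

```text
t: 22.1
ee_pos: [0.623, 0.2329, 0.1175]
orientation: [0.999, 0.001, 0.044, 0.0]
wrist_force: [-0.0, -0.1, -3.2]
width: 0.288
```

```bash
cat > meas.py <<'E'
from h import *
import sys
s=arm.state(); print(s['t'],s['wrist_force'],s['ee_pos'],s['qvel'].round(3))
im,d,K,T=shot('wrist',sys.argv[1]); P=cloud(d,K,T); w=P.reshape(-1,3)-s['ee_pos']; w=w[np.isfinite(w[:,0])]*1e3; R0=R.from_quat(s['orientation']).as_matrix(); wt=w@R0
print('R',R0.round(3).tolist())
for lo,hi in((20,42),(-45,-22)):
    k=(wt[:,2]>lo)&(wt[:,2]<hi)&(abs(wt[:,1])<50)&(wt[:,0]>15)&(wt[:,0]<100); t=w[k]
    p=np.linalg.lstsq(np.c_[t[:,:2],np.ones(len(t))],t[:,2],rcond=None)[0]; print('world: z0',p[2],'tilt',np.degrees(p[:2]),'xmax',np.percentile(t[:,0],99.5),'y',np.percentile(t[:,1],[.5,99.5]))
E
python3 meas.py w9
```

```text
22.1 [-0.01591495 -0.13848462 -3.19125369] [0.62299267 0.23289189 0.11746732] [-0.008 -0.012 -0.017 -0.002  0.    -0.002]
R [[0.996, 0.001, 0.087], [0.001, -1.0, -0.0], [0.087, 0.0, -0.996]]
world: z0 -30.869170167037424 tilt [-1.1667632   0.12936276] xmax 76.32571267994358 y [-36.70410586  38.38824724]
world: z0 32.6051471422206 tilt [-1.3524344   0.13511633] xmax 64.72318070032291 y [-12.22879168  13.30875597]
```

>>> servo_tool([
  [2, 2.5, 6, 0, 0.6, 0],
  [2, 2.5, 12, 0, 0.6, 0],
  [2, 2.5, 14, 0, 0.6, 0],
  [2, 2.5, 14, 0, 0.6, 0],
])

```text
t: 22.65
ee_pos: [0.6266, 0.2302, 0.104]
orientation: [0.999, 0.0, 0.049, 0.0]
wrist_force: [0.4, -0.5, -4.3]
width: 0.289
```

>>> servo_tool([
  [0, 0, 1.5, 0, 0, 0],
  [0, 0, 3, 0, 0, 0],
  [0, 0, 3, 0, 0, 0],
])

```text
t: 23.02
ee_pos: [0.6268, 0.2302, 0.1009]
orientation: [0.999, 0.0, 0.049, 0.0]
wrist_force: [-0.4, -0.0, -3.5]
width: 0.289
```

>>> servo_tool([
  [0, 0, 1, 0, 0, 0],
  [0, 0, 1, 0, 0, 0],
])

```text
t: 23.28
ee_pos: [0.627, 0.2302, 0.1]
orientation: [0.999, 0.0, 0.049, 0.0]
wrist_force: [-1.0, 0.1, -3.9]
width: 0.287
```

>>> servo_tool([
  [-2, -0.5, 1, 0, 0, 0],
  [-2, -0.5, 1, 0, 0, 0],
])

```text
t: 23.52
ee_pos: [0.6257, 0.2306, 0.0997]
orientation: [0.999, 0.0, 0.05, 0.0]
wrist_force: [2.3, -2.2, 1.5]
width: 0.29
```

>>> servo_tool([
  [-0.1, 0, 1, 0, 0, 0],
  [-0.1, 0, 1, 0, 0, 0],
])

```text
t: 23.78
ee_pos: [0.6262, 0.2306, 0.0996]
orientation: [0.999, 0.0, 0.051, -0.0]
wrist_force: [0.6, -2.9, 5.6]
width: 0.286
```

>>> servo_tool([
  [-0.1, 0, 1, 0, 0, 0],
  [-0.1, 0, 1, 0, 0, 0],
])

```text
t: 24.02
ee_pos: [0.6265, 0.2305, 0.0995]
orientation: [0.999, 0.0, 0.052, -0.0]
wrist_force: [-0.5, -2.5, 6.8]
width: 0.286
```

>>> servo_tool([
  [-0.2, 0, 1.6, 0, 0, 0],
  [-0.2, 0, 1.6, 0, 0, 0],
])

```text
t: 24.28
ee_pos: [0.6268, 0.2306, 0.0991]
orientation: [0.999, 0.0, 0.053, -0.0]
wrist_force: [0.1, -1.7, 9.5]
width: 0.288
```

>>> servo_tool([
  [-0.3, 0, 2, 0, 0, 0],
  [-0.3, 0, 2.3, 0, 0, 0],
])

```text
t: 24.52
ee_pos: [0.6272, 0.2307, 0.0986]
orientation: [0.999, 0.0, 0.054, -0.0]
wrist_force: [-2.5, -2.8, 12.9]
width: 0.288
```

>>> servo_tool([
  [-0.8, 0, 2.6, 0, -0.5, 0],
  [-0.8, 0, 2.8, 0, -0.5, 0],
])

```text
t: 24.78
ee_pos: [0.6275, 0.2307, 0.0976]
orientation: [0.999, 0.0, 0.05, -0.001]
wrist_force: [-0.6, -2.7, 10.7]
width: 0.289
```

>>> servo_tool([
  [-0.8, 0, 2.6, 0, -0.5, 0],
  [-0.8, 0, 3, 0, -0.5, 0],
])

```text
t: 25.02
ee_pos: [0.6276, 0.2307, 0.0958]
orientation: [0.999, 0.0, 0.047, -0.001]
wrist_force: [-0.1, -1.8, 7.0]
width: 0.288
```

>>> servo_tool([
  [-1, 0, 2.6, 0, 0, 0],
  [-1, 0, 3, 0, 0, 0],
])

```text
t: 25.28
ee_pos: [0.626, 0.2308, 0.0916]
orientation: [0.999, 0.0, 0.046, -0.001]
wrist_force: [0.4, 1.1, -5.1]
width: 0.287
```

>>> servo_tool([
  [-0.8, 0, 2.6, 0, 0, 0],
  [-0.8, 0, 3, 0, 0, 0],
])

```text
t: 25.52
ee_pos: [0.6255, 0.2312, 0.0899]
orientation: [0.999, 0.001, 0.046, -0.001]
wrist_force: [-5.3, -2.4, 11.6]
width: 0.289
```

```bash
python3 meas.py w10
python3 - <<'E'
from h import *
im,P,K,T=load('w10'); X,Y,Z=P[...,0],P[...,1],P[...,2]
m=(X>.59)&(X<.66)&(Y>.15)&(Y<.31)&(Z>.037)&(Z<.055)&(abs(Y-.231)>.045)
for s in(-1,1):
    k=m&((Y-.231)*s>0); print(s,k.sum(),np.median(Z[k]) if k.any() else None, np.median(Z[k&(X<.6)]))
m=(X>.5)&(X<.58)&(abs(Y-.231)>.06)&(abs(Y-.231)<.09)&(Z<.04); print('face',np.median(Z[m]))
E
```

```text
25.525 [-5.2502193  -2.42491383 11.64523434] [0.62546698 0.23115968 0.08987368] [-0.001  0.001  0.    -0.001 -0.    -0.   ]
R [[0.996, 0.001, 0.092], [0.001, -1.0, 0.001], [0.092, -0.001, -0.996]]
world: z0 -30.79907513342533 tilt [-0.78643616  0.01177745] xmax 76.48721823551838 y [-36.92188512  38.20164452]
world: z0 32.65097483563491 tilt [-0.9635785   0.08510064] xmax 64.57839024958685 y [-12.24180647  13.29650219]
-1 2687 0.03879485637325997 0.038781461333092
1 2777 0.03872724029610633 0.0386993502350179
face nan
  return _methods._mean(a, axis=axis, dtype=dtype,
  ret = ret.dtype.type(ret / rcount)
```

The pull has snapped home: the rim top reads 38.8 mm at both ends, against a face at 34.8 mm plus the 4 mm rim. I'll give it one firm final press, then lift.

>>> servo_tool([
  [0, 0, 1.6, 0, 0, 0],
  [0, 0, 1.6, 0, 0, 0],
])

```text
t: 25.82
ee_pos: [0.6256, 0.2312, 0.0899]
orientation: [0.999, 0.001, 0.046, -0.0]
wrist_force: [-5.7, -2.9, 12.7]
width: 0.288
```

>>> servo_tool([
  [1, 0, -10, 0, 0, 0],
  [3, 0, -40, 0, 0, 0],
  [8, 0, -90, 0, 0, 0],
  [8, 0, -90, 0, 0, 0],
])

```text
t: 26.32
ee_pos: [0.6265, 0.2316, 0.1842]
orientation: [0.999, 0.001, 0.05, -0.001]
wrist_force: [0.4, 0.1, -3.8]
width: 0.288
```

```bash
python3 meas.py w11
python3 - <<'E'
from h import *
p,o=json.load(open('grasp.json')); Rg=R.from_quat(o).as_matrix(); Rn=Rg@R.from_euler('y',5.3,degrees=True).as_matrix()
Pg=np.array(p)-.019*Rg[:,2]; n=-Rslope(8)[:,2]; x=Rslope(8)[:,0]
for h in (.1,.02,0): 
    t=Pg+.019*Rn[:,2]+n*h+x*.0015; print(h,t.round(4),move(t,Rn))
for nm in('scene','side'):
    im,d,K,T=shot(nm,nm+'11'); P=cloud(d,K,T); X,Y,Z=P[...,0],P[...,1],P[...,2]
    f=(X>.5)&(X<.58)&(abs(Y-.231)<.1); r=(X>.593)&(X<.65)&(Y>.168)&(Y<.294)&(Z>.036)&(Z<.06)&(abs(Y-.231)>.055)
    print(nm,'face',np.median(Z[f&(Z<.05)]),'rim',[np.median(Z[r&((Y-.231)*s>0)]) for s in(-1,1)],[np.median(Z[r&((X-.6215)*s>.01)]) for s in(-1,1)])
E
```

```text
26.325 [ 0.40098776  0.11461565 -3.84361355] [0.6265037  0.23164713 0.18415242] [-0.001  0.056  0.089 -0.003 -0.035 -0.001]
R [[0.995, 0.002, 0.1], [0.002, -1.0, 0.003], [0.1, -0.002, -0.995]]
world: z0 -30.866161333883046 tilt [-0.4749691   0.28947193] xmax 76.76680433896563 y [-36.56098134  38.51073316]
world: z0 32.57928741099401 tilt [-0.61562615  0.21723302] xmax 64.36884586936011 y [-12.25445502  13.25473699]
0.1 [ 0.4887 -0.2539  0.1995] [-135.2, 485.0, -32.1, 2.8, 29.8, -7.8]
0.02 [ 0.5283 -0.2483  0.1302] [-102.3, 479.6, 40.6, 2.8, 29.8, -7.8]
0 [ 0.5382 -0.2469  0.1129] [-94.1, 478.2, 58.8, 2.8, 29.8, -7.8]
scene face 0.0348375438948928 rim [np.float64(0.039691451593403815), np.float64(nan)] [np.float64(0.03917035693928533), np.float64(0.04052292025533194)]
side face 0.03201080369510889 rim [np.float64(0.037835572858406885), np.float64(0.03742780274364377)] [np.float64(0.037970154791297284), np.float64(0.03764116750462909)]
  return _methods._mean(a, axis=axis, dtype=dtype,
  ret = ret.dtype.type(ret / rcount)
```

Run:
```python
from h import *
for n in('w11','w10','scene11','side11','scene0','side0'):
    im,P,K,T=load(n); X,Y,Z=P[...,0],P[...,1],P[...,2]
    out=[]
    for (x0,x1,y0,y1) in((.605,.64,.169,.175),(.605,.64,.287,.293),(.594,.6,.19,.27),(.643,.65,.19,.27),(.55,.585,.18,.28)):
        k=(X>x0)&(X<x1)&(Y>y0)&(Y<y1)&(Z<.07); out.append((int(k.sum()),round(float(np.median(Z[k]))*1e3,1) if k.any() else None))
    print(n,out)
```

```text
w11 [(151, 39.0), (0, None), (0, None), (0, None), (0, None)]
w10 [(564, 38.9), (559, 38.8), (0, None), (909, 58.7), (517, 59.8)]
scene11 [(19, 40.3), (0, None), (36, 38.3), (44, 38.8), (229, 34.6)]
side11 [(0, None), (17, 35.4), (41, 35.6), (45, 36.5), (306, 32.0)]
scene0 [(28, 48.2), (15, 49.3), (35, 49.0), (51, 49.0), (256, 35.0)]
side0 [(19, 45.8), (28, 45.4), (80, 38.0), (48, 46.8), (301, 32.3)]
```

The pull is home at both ends and both sides. Now I'll take the block back to the rest.

>>> servo_tool([
  [-12, 45, -6, 0.2, 1, -0.5],
  [-30, 100, -12, 0.5, 4, -1.5],
  [-48, 158, -18, 1, 8, -3],
  [-66, 218, -22, 1.5, 12, -4],
  [-84, 278, -26, 2, 17, -5],
  [-100, 338, -30, 2.4, 22, -6],
  [-118, 395, -32, 2.6, 26, -7],
  [-130, 445, -32, 2.8, 29.8, -7.8],
])

```text
t: 27.48
ee_pos: [0.4914, -0.2152, 0.1971]
orientation: [0.951, 0.069, 0.3, -0.022]
wrist_force: [1.4, 0.0, -4.7]
width: 0.294
```

```bash
cat > tgt.py <<'E'
from h import *
p,o=json.load(open('grasp.json')); Rg=R.from_quat(o).as_matrix(); Rn=Rg@R.from_euler('y',5.3,degrees=True).as_matrix()
Pg=np.array(p)-.019*Rg[:,2]; n=-Rslope(8)[:,2]; x=Rslope(8)[:,0]
s=arm.state(); print(s['t'],s['ee_pos'],s['wrist_force'])
for h in (.1,.02,.005,0): print(h,move(Pg+.019*Rn[:,2]+n*h+x*.0015,Rn))
E
python3 tgt.py
```

```text
27.475 [ 0.49143173 -0.21523973  0.19705795] [ 1.40146642  0.02402957 -4.68037337]
0.1 [-5.4, 37.8, -6.8, -0.0, 0.2, 0.0]
0.02 [-12.4, 38.1, 72.9, -0.0, 0.2, 0.0]
0.005 [-13.7, 38.1, 87.9, -0.0, 0.2, 0.0]
0 [-14.2, 38.1, 92.8, -0.0, 0.2, 0.0]
```

>>> servo_tool([
  [-5.4, 25, -6.8, 0, 0.2, 0],
  [-5.4, 37.8, -6.8, 0, 0.2, 0],
  [-5.4, 37.9, -6.8, 0, 0.2, 0],
  [-8, 38, 25, 0, 0.2, 0],
  [-11, 38, 55, 0, 0.2, 0],
  [-12.4, 38.1, 72.9, 0, 0.2, 0],
  [-12.4, 38.1, 72.9, 0, 0.2, 0],
])

```text
t: 28.35
ee_pos: [0.5285, -0.246, 0.1289]
orientation: [0.951, 0.07, 0.301, -0.024]
wrist_force: [0.2, 0.2, -3.7]
width: 0.289
```

```bash
python3 tgt.py
python3 - <<'E'
from h import *
s=arm.state(); im,d,K,T=shot('wrist','w12'); P=cloud(d,K,T); q=P.reshape(-1,3); q=q[np.isfinite(q[:,0])]
Rr=Rslope(8)*[1,-1,-1]; w=q@Rr*1e3; w0=np.load('w0.npz'); P0=cloud(w0['d'],w0['K'],w0['T']).reshape(-1,3); v=P0[np.isfinite(P0[:,0])]@Rr*1e3
def an(w,off,nm):
    for a,b,t in((60,95,'handle'),(12,32,'base'),(-6,6,'board')):
        o=off if t!='board' else 0
        m=(w[:,2]>-202+o+a)&(w[:,2]<-202+o+b)&(w[:,0]>485)&(w[:,0]<585)&(w[:,1]>-415)&(w[:,1]<-250)
        if t=='handle': m&=(w[:,1]>-348)&(w[:,1]<-300)
        if t=='base': m&=(w[:,1]>-375)&(w[:,1]<-280)
        t_=w[m]; p=np.linalg.lstsq(np.c_[t_[:,:2]-[500,-325],np.ones(len(t_))],t_[:,2],rcond=None)[0]
        print(nm,t,len(t_),'z',p[2].round(1),'tilt',np.degrees(p[:2]).round(2),'xmax',np.percentile(t_[:,0],99.5).round(1),'y',np.percentile(t_[:,1],[.5,99.5]).round(1))
an(v,0,'orig'); an(w,20,'now')
E
```

```text
28.35 [ 0.52850961 -0.24604545  0.12890071] [ 0.23489431  0.18760946 -3.71069786]
0.1 [7.5, 1.6, -81.1, -0.2, 0.1, 0.1]
0.02 [0.3, 2.2, -1.4, -0.2, 0.1, 0.1]
0.005 [-1.0, 2.3, 13.6, -0.2, 0.1, 0.1]
0 [-1.5, 2.3, 18.5, -0.2, 0.1, 0.1]
orig handle 3439 z -119.1 tilt [-1.14  0.06] xmax 553.0 y [-331.6 -306. ]
orig base 5323 z -182.5 tilt [-0.19 -0.07] xmax 564.5 y [-356.6 -281.2]
orig board 8552 z -202.5 tilt [ 0.   -0.07] xmax 579.7 y [-401.6 -262.3]
now handle 16337 z -100.8 tilt [-1.78  1.6 ] xmax 553.5 y [-344.2 -300.6]
now base 12009 z -164.1 tilt [-1.19  0.66] xmax 565.0 y [-353.5 -280.2]
now board 15862 z -202.5 tilt [-0.04 -0.07] xmax 579.8 y [-401.5 -262.2]
```

>>> servo_tool([
  [0, 2, 5, 0, 0.7, 0.1],
  [-0.7, 2.3, 10, -0.2, 0.7, 0.1],
  [-1, 2.3, 14, -0.2, 0.7, 0.1],
  [-1, 2.3, 15, -0.2, 0.7, 0.1],
  [-1, 2.3, 15, -0.2, 0.7, 0.1],
])

```text
t: 29.02
ee_pos: [0.5366, -0.2479, 0.1171]
orientation: [0.949, 0.068, 0.307, -0.022]
wrist_force: [0.2, -0.0, -3.7]
width: 0.288
```

>>> servo_tool([
  [-0.2, 0, 1.5, 0, 0, 0],
  [-0.2, 0, 2, 0, 0, 0],
  [-0.2, 0, 2, 0, 0, 0],
])

```text
t: 29.4
ee_pos: [0.5376, -0.2478, 0.1154]
orientation: [0.949, 0.068, 0.307, -0.022]
wrist_force: [0.7, 0.1, -5.0]
width: 0.285
```

>>> servo_tool([
  [-0.1, 0, 1, 0, 0, 0],
  [-0.1, 0, 1, 0, 0, 0],
])

```text
t: 29.65
ee_pos: [0.5381, -0.2477, 0.1145]
orientation: [0.949, 0.068, 0.307, -0.022]
wrist_force: [0.6, -0.1, -5.0]
width: 0.283
```

>>> servo_tool([
  [-0.1, 0, 1, 0, 0, 0],
  [-0.1, 0, 1, 0, 0, 0],
])

```text
t: 29.9
ee_pos: [0.5387, -0.2476, 0.1136]
orientation: [0.949, 0.068, 0.307, -0.022]
wrist_force: [-0.2, -0.3, -4.2]
width: 0.29
```

>>> servo_tool([
  [-0.1, 0, 1, 0, 0, 0],
  [-0.1, 0, 1, 0, 0, 0],
])

```text
t: 30.15
ee_pos: [0.5389, -0.2475, 0.1132]
orientation: [0.949, 0.069, 0.307, -0.022]
wrist_force: [-11.3, 2.5, 3.8]
width: 0.288
```

```bash
python3 tgt.py
```

```text
30.15 [ 0.53886532 -0.24752068  0.11321021] [-11.31230603   2.47160013   3.77442442]
0.1 [9.6, -0.9, -99.5, 0.0, -0.6, 0.0]
0.02 [1.4, -0.7, -20.0, 0.0, -0.6, 0.0]
0.005 [-0.1, -0.7, -5.0, 0.0, -0.6, 0.0]
0 [-0.6, -0.7, -0.1, 0.0, -0.6, 0.0]
```

>>> servo_tool([
  [-0.3, 0, 0.3, 0, -0.3, 0],
  [-0.3, 0, 0.3, 0, -0.3, 0],
  [-0.3, 0, 0.3, 0, -0.3, 0],
], grip_force=6)

```text
t: 30.52
ee_pos: [0.5389, -0.2473, 0.113]
orientation: [0.95, 0.069, 0.305, -0.022]
wrist_force: [-3.8, 3.8, 1.2]
width: 0.292
```

>>> servo_tool([
  [0, 0, 0, 0, 0, 0],
  [0, 0, 0, 0, 0, 0],
  [0, 0, 0, 0, 0, 0],
  [0, 0, 0, 0, 0, 0],
  [0, 0, 0, 0, 0, 0],
  [0, 0, 0, 0, 0, 0],
  [0, 0, 0, 0, 0, 0],
  [0, 0, 0, 0, 0, 0],
], jaw=1)

```text
t: 31.52
ee_pos: [0.5389, -0.2473, 0.113]
orientation: [0.95, 0.069, 0.305, -0.022]
wrist_force: [0.4, 0.0, -0.5]
width: 1.001
```

>>> servo_tool([
  [0, 0, -15, 0, 0, 0],
  [4, 0, -50, 0, 0, 0],
  [9, 0, -100, 0, 0, 0],
  [12, 0, -137, 0, -5, 0],
  [12, 0, -137, 0, -5, 0],
  [12, 0, -137, 0, -5, 0],
])

```text
t: 32.28
ee_pos: [0.4694, -0.2571, 0.2309]
orientation: [0.962, 0.07, 0.263, -0.019]
wrist_force: [0.4, 0.9, -0.4]
width: 1.002
```

Run:
```python
from h import *
s=arm.state(); print(s['t'],s['ee_pos'])
im,d,K,T=shot('wrist','w13'); Rr=Rslope(8)*[1,-1,-1]
def an(n):
    im,P,K,T=load(n); q=P.reshape(-1,3); q=q[np.isfinite(q[:,0])]; w=q@Rr*1e3
    for a,b,t in((-126,-112,'handle'),(-188,-177,'base'),(-207,-198,'board')):
        m=(w[:,2]>a)&(w[:,2]<b)&(w[:,0]>485)&(w[:,0]<590)&(w[:,1]>-415)&(w[:,1]<-250)
        t_=w[m]; p=np.linalg.lstsq(np.c_[t_[:,:2]-[500,-325],np.ones(len(t_))],t_[:,2],rcond=None)[0]
        print(n,t,len(t_),'z',p[2].round(1),'tilt',np.degrees(p[:2]).round(2),'xmax',np.percentile(t_[:,0],99.5).round(1),'y',[np.percentile(t_[abs(t_[:,0]-c)<10][:,1],[.5,99.5]).round(1).tolist() for c in(495,540)])
an('w0'); an('w13')
a=shot('scene','sc13')[0][60:360,200:520]; b=shot('side','s13')[0][130:370,150:450]
cv2.imwrite('pics/c13.png',np.hstack([cv2.resize(im,(480,300))[:, :],cv2.resize(a,(320,300))]))
cv2.imwrite('pics/c14.png',cv2.resize(b,(750,600)))
```

```text
32.275 [ 0.46935299 -0.25707396  0.23092908]
w0 handle 3411 z -119.1 tilt [-0.64 -0.  ] xmax 552.7 y [[-331.4, -306.2], [-331.7, -305.9]]
w0 base 5323 z -182.5 tilt [-0.19 -0.07] xmax 564.5 y [[-356.5, -281.1], [-356.6, -281.5]]
w0 board 8551 z -202.5 tilt [ 0.   -0.07] xmax 579.7 y [[-401.6, -262.2], [-401.7, -262.3]]
w13 handle 3439 z -119.1 tilt [-0.52 -0.35] xmax 553.8 y [[-332.4, -307.0], [-331.5, -306.1]]
w13 base 5315 z -182.5 tilt [-0.12 -0.06] xmax 565.8 y [[-357.4, -281.9], [-356.9, -281.4]]
w13 board 8253 z -202.4 tilt [-0.02 -0.08] xmax 579.6 y [[-401.8, -262.3], [-401.6, -262.3]]
```

View pics/c13.png

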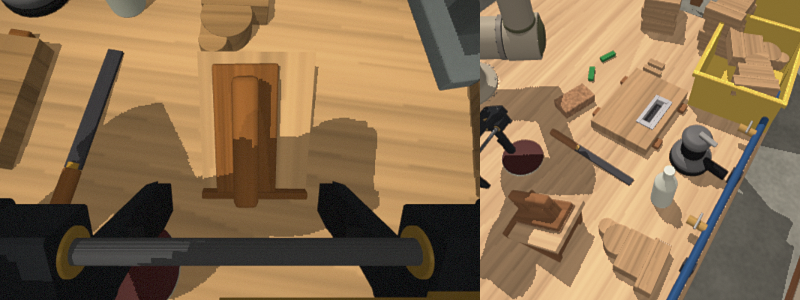

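View pics/c14.png

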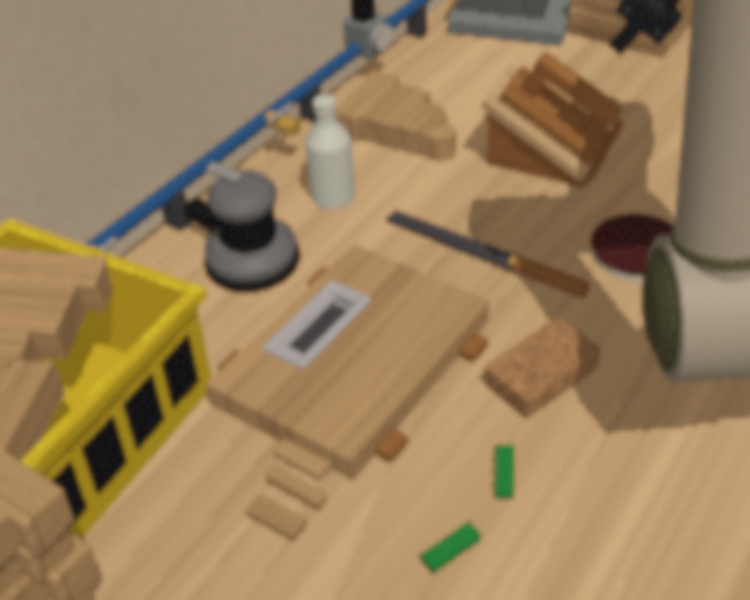

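The block is back within about 1 mm of where it lay. The pull is flush, the three chips are on the bench at (290,485) in the side crop, and nothing else has moved.

```bash
python3 -c "
from station import arm; print(arm.job_done())"
```

```text
the job is handed in; nothing more can be done
None
```

The job is done and handed in at about 32.4 s of robot time.

- **Chips:** I swept all three off the panel's +y edge with the block. One chip ended up leaning on the panel edge, so I pressed and dragged it and its neighbours with the sole. The last height check showed all three flat on the bench, 12–15 mm high.
- **Block in the grip:** That dragging pitched the block about 5° in the gripper. I tilted the tool to level it before pressing the pull.
- **Pull:** It began to go in at about 17 N and snapped home; a last firm press left it seated. Its rim top then read about 38.8 mm at both ends against a 34.8 mm face, which is the rim's own 4 mm. The scene and side cameras read 3.4–5.7 mm above the face, within their noise.
- **Block put back:** It lies flat on the rest within about 1.3 mm and 0.5° of its original pose, and the gripper is open and clear of it.
- **Other things on the bench:** In the final pictures the other things looked unmoved; only the cork block was measured, midway through.

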